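Check the pump dispensers and pack the good ones

TASK

Check the bench's square pump dispensers before they go out: stand up the one that has fallen over and press every pump dish down as far as it will go. Stand those whose pump runs through its full stroke in the grey carry case with the dish left right down, stand any whose pump sticks part way in the red repair tray, then shut the lid of the case; leave the other tools on the bench where they are.

Things in the scene. Friction and masses are not known exactly. Their poses are not given: they have to be found in the camera images.
- pump1: square white pump dispenser, yellow label, blue collar, round steel dish on top; 0.17 kg, heavy foot, 112 mm high (94 with the dish right down). Body 50 x 50 mm up to 70 mm, collar 35 mm wide from 76 to 86 mm. Origin: centre of its underside; z runs from there to the dish (up when it stands, level when fallen). It starts standing on the bench. May be absent.
- dish1 (a joint): dish of pump1 (37 mm across, 7 thick, top 112 mm above the underside at 0): 0 = up, grows in m as it is pressed down along the dispenser's axis. A free pump moves against a steady drag of about 4 N to 0.018; a sticking one stops dead part way, below 0.010. It stays where it is left (no spring) and may start a few mm down.
- pump2: square white pump dispenser, yellow label, blue collar, round steel dish on top; 0.17 kg, heavy foot, 112 mm high (94 with the dish right down). Body 50 x 50 mm up to 70 mm, collar 35 mm wide from 76 to 86 mm. Origin: centre of its underside; z runs from there to the dish (up when it stands, level when fallen). It starts lying on its side on the bench. May be absent.
- dish2 (a joint): dish of pump2 (37 mm across, 7 thick, top 112 mm above the underside at 0): 0 = up, grows in m as it is pressed down along the dispenser's axis. A free pump moves against a steady drag of about 4 N to 0.018; a sticking one stops dead part way, below 0.010. It stays where it is left (no spring) and may start a few mm down.
- pump3: square white pump dispenser, yellow label, blue collar, round steel dish on top; 0.17 kg, heavy foot, 112 mm high (94 with the dish right down). Body 50 x 50 mm up to 70 mm, collar 35 mm wide from 76 to 86 mm. Origin: centre of its underside; z runs from there to the dish (up when it stands, level when fallen). It starts standing on the bench. May be absent.
- dish3 (a joint): dish of pump3 (37 mm across, 7 thick, top 112 mm above the underside at 0): 0 = up, grows in m as it is pressed down along the dispenser's axis. A free pump moves against a steady drag of about 4 N to 0.018; a sticking one stops dead part way, below 0.010. It stays where it is left (no spring) and may start a few mm down.
- pump4: square white pump dispenser, yellow label, blue collar, round steel dish on top; 0.17 kg, heavy foot, 112 mm high (94 with the dish right down). Body 50 x 50 mm up to 70 mm, collar 35 mm wide from 76 to 86 mm. Origin: centre of its underside; z runs from there to the dish (up when it stands, level when fallen). It starts lying on its side on the bench. May be absent.
- dish4 (a joint): dish of pump4 (37 mm across, 7 thick, top 112 mm above the underside at 0): 0 = up, grows in m as it is pressed down along the dispenser's axis. A free pump moves against a steady drag of about 4 N to 0.018; a sticking one stops dead part way, below 0.010. It stays where it is left (no spring) and may start a few mm down.
- pump5: square white pump dispenser, yellow label, blue collar, round steel dish on top; 0.17 kg, heavy foot, 112 mm high (94 with the dish right down). Body 50 x 50 mm up to 70 mm, collar 35 mm wide from 76 to 86 mm. Origin: centre of its underside; z runs from there to the dish (up when it stands, level when fallen). It starts standing on the bench. May be absent.
- dish5 (a joint): dish of pump5 (37 mm across, 7 thick, top 112 mm above the underside at 0): 0 = up, grows in m as it is pressed down along the dispenser's axis. A free pump moves against a steady drag of about 4 N to 0.018; a sticking one stops dead part way, below 0.010. It stays where it is left (no spring) and may start a few mm down.
- case: grey carry case, fixed, deep lid hinged along the far long edge. Base 140 x 270 mm on feet, rim 59 high, inside 114 (between black foam strips) x 260, its floor 19 above the bench. Origin: centre of its underside; x from front (handle, clasps) to hinge, y along its length, z up. Shut it is 101 mm high inside: takes three dispensers side by side with dishes right down, none with a raised dish.
- lid_hinge (a point): middle of the hinge line of the case's lid, at the rim of the far wall, 59 mm above the bench; the hinge runs along the case's y
- lid (a joint): lid of the case, rad: 0 = shut, grows as it opens away from the robot (1.57: its mouth stands upright), at most 1.75; stiff hinge, stays where left, 2 to 5 N at the front edge moves it. 140 mm from hinge to front edge, 270 wide, 66 deep (its outer face is 66 mm from the hinge plane). No catch: push it over from behind and down onto the rim.
- red_tray: open red plastic tray for repairs, fixed, 190 x 110 mm outside, walls 4 mm thick and 30 mm high, floor 4 mm. Origin: centre of its underside; x along its length, z up
- cutters: orange side cutters lying on the bench, 50 x 122 x 12 mm, bystander. Origin: underside
- tape_roll: amber tape roll lying on the bench, 62 mm across, 12 mm thick, bystander. Origin: underside
- note_pad: small notepad lying on the bench, 106 x 75 x 7 mm, bystander. Origin: underside
There are look-alikes about, which are no part of the job. What is shaped like the pump5 but black is not meant.

How it is judged:
By the outcome, as a careful person would: the job done as asked, in the order asked, and still so for the second after the job is handed in, with the robot touching nothing.
Of pump2, pump4 only 1 to 1 are there at a start; the rules pass over those that are not, and their reading is None.
Of pump1, pump3, pump5 only 2 to 3 are there at a start; the rules pass over those that are not, and their reading is None.
At some moment in a run one of pump1, pump2, pump3, pump4, pump5 may be knocked a few centimetres aside while the robot is not near it.
It also fails if it takes over 210 s, if anything falls off the work surface, if the arm or the gripper's body presses on something with over 40 N, if the wrist force passes 120 N, or if a joint passes its speed limit or range.

ROBOT

A 6-joint arm with a two-finger parallel gripper is mounted at the origin on a cart in front of the work surface, level with it; the furniture and walls round the work are solid. World frame = base frame: x ahead of the robot, y to its left, z up, the work surface at z = 0. Lengths are in m, angles in rad, forces in N, time in s.
With the tool pointing down it reaches from about 0.375 to 0.9 m from the base axis. Payload 3.1 kg.
Tool frame: the origin (TCP) lies on the centre line of the jaws, within the pads' length; the fingertips stand 19 mm ahead of it and the grasp point (between the pads) is the TCP; z points along the fingers, y is the direction in which the jaws open and shut (so a half turn about z gives the same grasp; the last joint's range is limited). The gripper opens to 85 mm and grips with 20 to 120 N. Pads are 22 mm wide; open, the fingers measure 114 mm over their backs; the gripper's body (76 mm by 85 mm) begins 54 mm behind the grasp point. The pads swing forward as they close: fully open they stand 13 mm farther back than shut.
Start: joints at [1.042, 0.527, 1.433, -0, 1.181, -0.178], TCP at [0.215, 0.587, 0.25] pointing down, gripper open.
Joint ranges: [-3.08, 3.08], [-0.75, 2.2], [0.22, 2.44], [-1.43, 4.57], [0, 2.65], [-2.85, 2.85]. Speed limits (rad/s): [2.79, 2.79, 3.14, 3.14, 3.14, 3.14].

INTERFACE

Orientations are given as a unit quaternion [x, y, z, w].
In Python, from station import manip, imaging, workorder gives the robot as it stands.
- The arm moves only by the shell command python3 -m creep 'ROWS' [FORCE]. ROWS is a JSON object of lists of equal length, an entry for each row: "claw": the finger opening in cm, from 0 to 8.54; "dp": the shift along the tool's x, y, z in cm, a list of three; "roll": the turn about the tool's z in rad. In form: {"claw": [claw, ...], "dp": [[dx, dy, dz], ...], "roll": [roll, ...]}. A call has 1 to 12 rows; each row is the pose to reach, as a shift and turn from the pose commanded when the call began, along the tool's axes at that moment; what a row does not reach only later rows make up. A row lasts 1/10 s, in which the tool goes at most 50 mm and 8.59 degrees, less where a joint would pass 70% of its speed; a pose out of reach is approached as far as the arm can. A call with a gripper value outside its range is refused whole. The fingers move at their own pace and stop on an object; FORCE is the grip in N (left out, the last holds). Time passes only in rows, so rows that repeat a pose let the fingers close. It gives the time, the measured TCP pose, the force and the opening at its end, in the units of the state.
- manip.sense(): the state, without advancing time (a new reading comes with each control period).
- imaging.snapshot(name): name is "side" or "top"; returns a dict with "image" (420x560x3 uint8, red, green, blue), "z_map" (420x560 float32, m along the optical axis (not along the pixel's ray), 0 where there is no reading), "vfov" (degrees; the focal length in pixels is half the picture's height over the tangent of half this angle, whatever the lens; pixels are square), "cx", "cy" (the principal point, pixels), "R" (3x3) and "t" (3): a world point X has camera coordinates R X + t. Camera axes: x right, y down, z forward; pixel columns grow to the right and rows downward; lengths in m; the calibration is good to about 2 mm. A picture is of the moment at which its call begins.
- workorder.sign_off(): hands the job in, once; it reports no verdict.
The state is a dict: "t": time; "q": joint angles; "qd": joint speeds; "tau": joint torques, N m; "tcp_pos": TCP position; "tool_rot": TCP orientation; "force": force on the tool from outside, world axes, zero at the start; "ft_torque": the same for the moment, N m; "finger_gap": opening from 0.0 (shut) to 1.0 (fully open).
Only numpy, scipy, OpenCV 4.12 (cv2) and the standard library are available. Lean on these libraries where they do the work, as an engineer would, in place of code of your own. Each camera call takes 0.05 s, during which the arm holds its last target.

## Working session

There is one attempt and no reset: what is moved stays moved. The work goes in short steps, Python scripts to look and compute and a shell command to move; the robot and the scene stay as the last step left them, time stands still between calls to the robot, and variables do not carry over. Pictures are saved under pics/ and viewed, and the job is handed in when it is done.

```bash
ls; mkdir -p pics; python3 - <<'E'
from station import manip, imaging
import cv2, numpy as np
s=manip.sense(); print(s)
for n in("top","side"):
    d=imaging.snapshot(n); np.savez(f'{n}0.npz',**d)
    cv2.imwrite(f'pics/{n}0.png',d["image"][:,:,::-1]); print(n,d["vfov"],d["cx"],d["cy"],d["R"],d["t"])
E
```

```text
pics
{'t': 0.0, 'q': array([ 1.04147063e+00,  5.28446420e-01,  1.43391451e+00, -2.10366537e-05,
        1.18141035e+00, -1.78492869e-01]), 'qd': array([-0.00097195, -0.00076578,  0.00152927,  0.0018542 , -0.00082324,
       -0.00150722]), 'tau': array([ 9.21272003e-04, -4.42349052e+01, -1.78030533e+01, -8.31738816e-05,
        8.38110514e-03, -3.12190252e-06]), 'tcp_pos': array([0.21442174, 0.58633805, 0.24934183]), 'tool_rot': array([ 1.74514130e-01,  9.84654067e-01, -1.02517424e-03, -3.68396801e-04]), 'force': array([-0.07544344, -0.27004667, -0.03899081]), 'ft_torque': array([-0.05039404,  0.00963646, -0.00735337]), 'finger_gap': 1.002213561163845}
top 42.16557607248319 278.1360058823782 204.03486421603895 [[-2.61481698e-02 -9.99642772e-01 -5.53179645e-03]
 [-9.80875418e-01  2.67241366e-02 -1.92793241e-01]
 [ 1.92872203e-01  3.84812749e-04 -9.81223810e-01]] [-0.05468078  0.54241415  1.25253761]
side 52.367693408064305 289.3387228113081 206.79821316949236 [[ 0.98623676 -0.1652794   0.00444585]
 [-0.09784489 -0.60510236 -0.79011234]
 [ 0.13327949  0.77880283 -0.61294594]] [-0.52764602  0.0849445   1.24131551]
```

View pics/top0.png

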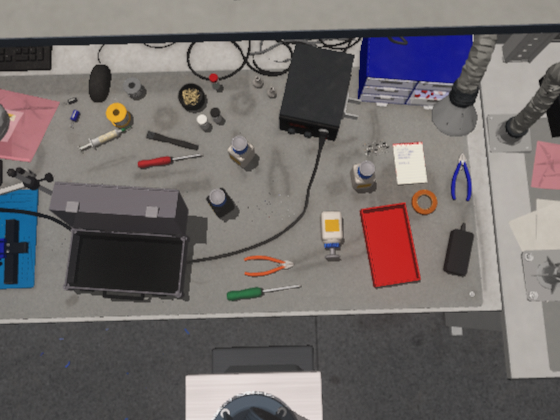

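View pics/side0.png

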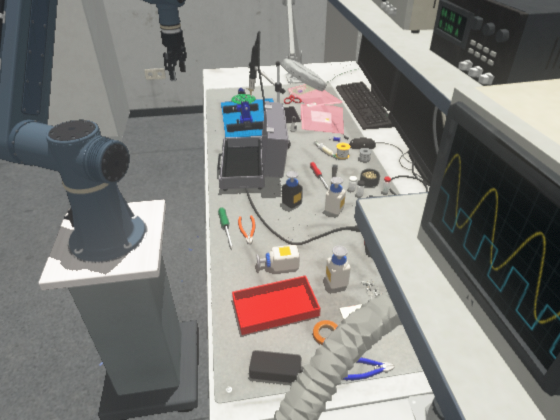

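The top view shows standing dispensers near (240,150) and (364,175), a fallen one at (331,233) with its dish towards the robot, and a black look-alike at (220,200). The open case is at (127,240) and the red tray at (390,245).

```bash
cat > h.py <<'E'
import numpy as np, cv2
from scipy.spatial.transform import Rotation as Ro
def load(n):
    return dict(np.load(n))
def snap(name,tag):
    from station import imaging
    d=imaging.snapshot(name); np.savez(f'{name}{tag}.npz',**d); return d
def f(d): return d["image"].shape[0]/2/np.tan(np.radians(float(d["vfov"]))/2)
def bp(d,u,v,z=None):
    """pixel -> world by depth, or at plane z"""
    F=f(d); r=np.array([(u-d["cx"])/F,(v-d["cy"])/F,1.0])
    R,t=d["R"],d["t"]; c=-R.T@t; w=R.T@r
    if z is not None: return c+w*(z-c[2])/w[2]
    return c+w*float(d["z_map"][int(round(v)),int(round(u))])
def cloud(d):
    F=f(d); H,W=d["z_map"].shape; v,u=np.mgrid[:H,:W]; Z=d["z_map"]
    P=np.stack([(u-d["cx"])/F*Z,(v-d["cy"])/F*Z,Z],-1)
    Xw=(P-d["t"])@d["R"]; Xw[Z==0]=np.nan; return Xw
def proj(d,X):
    c=d["R"]@np.asarray(X)+d["t"]; F=f(d); return F*c[0]/c[2]+d["cx"],F*c[1]/c[2]+d["cy"]
def crop(d,u0,v0,u1,v1,k,name):
    im=d["image"][v0:v1,u0:u1,::-1]; cv2.imwrite(f'pics/{name}.png',cv2.resize(im,None,fx=k,fy=k,interpolation=cv2.INTER_CUBIC))
def st():
    from station import manip
    s=manip.sense(); R=Ro.from_quat(s["tool_rot"]).as_matrix()
    print("t",round(s["t"],2),"tcp",s["tcp_pos"].round(4),"gap",round(s["finger_gap"],3),"F",s["force"].round(1),"q",s["q"].round(2)); print("x",R[:,0].round(3),"y",R[:,1].round(3),"z",R[:,2].round(3)); return s,R
def to(target,yawdeg=None):
    """print dp (cm) from present pose to the world target"""
    s,R=st(); d=R.T@(np.asarray(target)-s["tcp_pos"])*100; print("dp cm",d.round(2)); 
    if yawdeg is not None:
        y=np.degrees(np.arctan2(R[1,1],R[0,1])); # jaw direction
        dd=(yawdeg-y+90)%180-90; print("jaw yaw now",y.round(1),"roll (tool z down) ",np.radians(-dd).round(3))
E
python3 - <<'E'
from h import *
for n in("top","side"):
    d=load(f'{n}0.npz'); X=cloud(d)
    hz=X[...,2]
    ok=np.isfinite(hz)
    print(n, ok.mean(), np.nanmedian(hz))
    # height map picture
    m=np.clip(np.nan_to_num(hz)/0.15,0,1)*255
    cv2.imwrite(f'pics/{n}0h.png',cv2.applyColorMap(m.astype(np.uint8),cv2.COLORMAP_JET))
d=load('top0.npz')
crop(d,200,120,400,270,4,'top0a'); crop(d,40,170,240,310,4,'top0b')
d=load('side0.npz'); crop(d,200,120,360,240,5,'side0a'); crop(d,200,220,400,370,4,'side0b')
E
```

```text
top 0.9959481292517007 0.002985594862992749
side 0.995969387755102 0.012960032983762273
```

View pics/top0a.png

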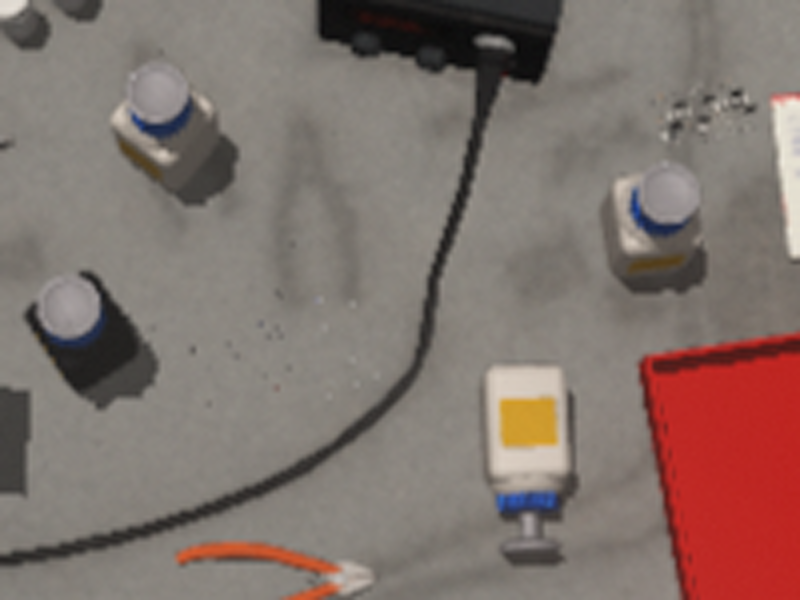

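View pics/top0b.png

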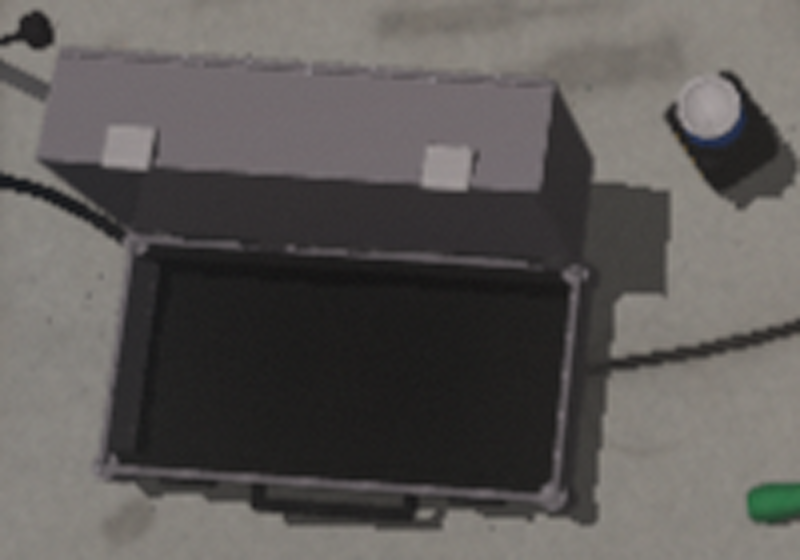

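View pics/top0h.png

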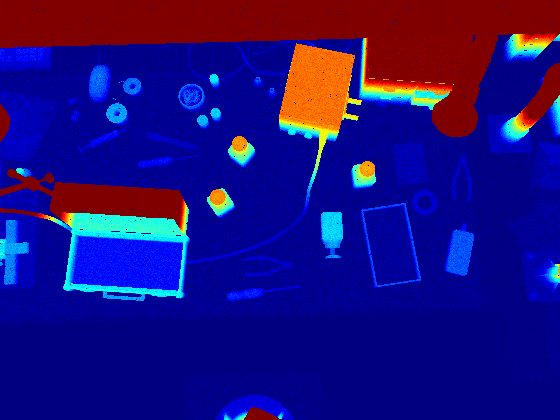

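View pics/side0a.png

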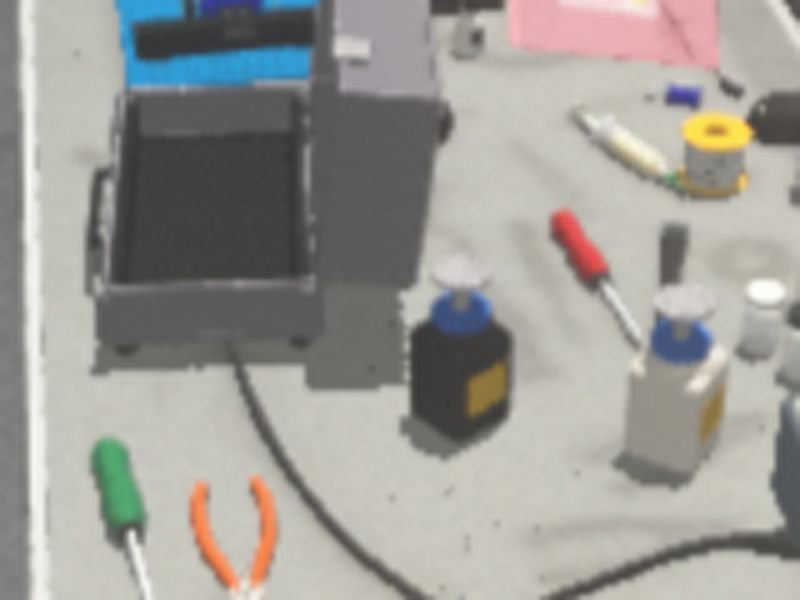

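View pics/side0b.png

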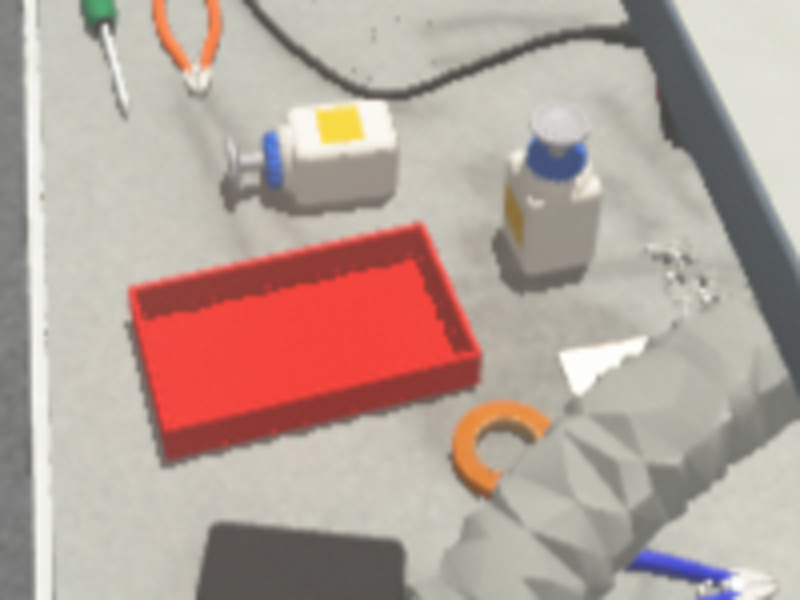

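```bash
python3 - <<'E'
from h import *
d=load('top0.npz'); X=cloud(d); im=d["image"]
def stat(name,box,zlo,zhi):
    u0,v0,u1,v1=box; P=X[v0:v1,u0:u1].reshape(-1,3); P=P[(P[:,2]>zlo)&(P[:,2]<zhi)]
    r=cv2.minAreaRect((P[:,:2]*1000).astype(np.float32))
    (cx,cy),(w,h),a=r
    print(name,len(P),'c',round(cx),round(cy),'wh',round(w),round(h),'ang',round(a,1),'zmed',np.median(P[:,2]).round(4),'mean',P[:,:2].mean(0).round(4))
stat('A dish',(222,130,262,172),.095,.13)
stat('A body',(222,130,262,172),.012,.09)
stat('A shoulder',(222,130,262,172),.06,.078)
stat('B dish',(345,155,385,195),.095,.13)
stat('B body',(345,155,385,195),.012,.09)
stat('B shoulder',(345,155,385,195),.06,.078)
stat('L body',(315,205,350,246),.03,.06)
stat('L dish',(320,250,345,265),.012,.06)
stat('L all',(315,205,350,265),.012,.06)
stat('tray rim',(355,195,425,295),.024,.04)
stat('case rim',(60,225,190,302),.05,.07)
stat('black dish',(205,185,235,218),.095,.13)
stat('lid',(45,180,190,238),.12,.3)
for uv in [(69,171),(110,167),(60,160),(180,190),(50,210),(183,217),(60,188),(178,193),(116,200)]:
    print(uv,bp(d,*uv).round(3))
E
```

```text
A dish 185 c 677 19 wh 37 34 ang 0.7 zmed 0.11 mean [0.677  0.0187]
A body 380 c 676 19 wh 52 51 ang 51.7 zmed 0.0676 mean [0.6627 0.0152]
A shoulder 194 c 676 19 wh 51 50 ang 51.9 zmed 0.0703 mean [0.665  0.0165]
B dish 194 c 608 -278 wh 36 35 ang 14.1 zmed 0.1081 mean [ 0.6084 -0.2771]
B body 377 c 608 -276 wh 52 50 ang 6.0 zmed 0.067 mean [ 0.5961 -0.2694]
B shoulder 193 c 608 -276 wh 51 50 ang 6.4 zmed 0.0695 mean [ 0.5985 -0.2707]
L body 689 c 479 -195 wh 50 80 ang 88.2 zmed 0.049 mean [ 0.48   -0.1948]
L dish 75 c 420 -196 wh 36 19 ang 90.0 zmed 0.0346 mean [ 0.4171 -0.1952]
L all 831 c 465 -195 wh 50 109 ang 89.8 zmed 0.0477 mean [ 0.4716 -0.1943]
tray rim 474 c 440 -336 wh 190 112 ang 7.2 zmed 0.0292 mean [ 0.4396 -0.3366]
case rim 2452 c 421 292 wh 278 168 ang 85.3 zmed 0.0587 mean [0.4349 0.2861]
black dish 195 c 550 70 wh 34 35 ang 70.0 zmed 0.1113 mean [0.5504 0.0703]
lid 4019 c 529 294 wh 296 75 ang 85.0 zmed 0.1943 mean [0.53   0.2787]
(69, 171) [0.65  0.456 0.004]
(110, 167) [0.658 0.353 0.003]
(60, 160) [0.679 0.481 0.003]
(180, 190) [0.593 0.175 0.004]
(50, 210) [0.512 0.415 0.199]
(183, 217) [0.506 0.149 0.106]
(60, 188) [0.561 0.4   0.191]
(178, 193) [0.544 0.146 0.188]
(116, 200) [0.531 0.276 0.196]
```

```bash
python3 - <<'E'
from h import *
d=load('top0.npz'); X=cloud(d)
P=X[248:266,318:348].reshape(-1,3); P=P[P[:,2]>.008]
print('dish x hist',np.histogram(P[:,0],bins=np.arange(.4,.46,.004)))
Q=P[P[:,0]<.425]; print(Q[:,0].min(),Q[:,1].min(),Q[:,1].max(),Q[:,2].max())
# rim lines of case
C=X[225:302,60:195].reshape(-1,3); C=C[(C[:,2]>.054)&(C[:,2]<.064)]
for a in np.arange(-8,0,1): pass
th=np.radians(-4.7)
e1=np.array([np.cos(th),np.sin(th)]); e2=np.array([-e1[1],e1[0]])
u=C[:,:2]@e1; w=C[:,:2]@e2
print('u hist',[(round(b,3),n) for n,b in zip(*np.histogram(u,bins=np.arange(u.min(),u.max(),.006)))])
print('w hist',[(round(b,3),n) for n,b in zip(*np.histogram(w,bins=np.arange(w.min(),w.max(),.006)))])
# corners from picture (zoomed top0b /4 + offset)
for n,(a,b) in dict(fl=(105,470),fr=(555,497),br=(578,272),bl=(137,243)).items():
    print(n,bp(d,40+a/4,170+b/4,.059).round(4))
to([0.42,0.30,0.30],90)
E
```

```text
dish x hist (array([ 0,  1, 22, 25, 13,  6, 13, 10, 12,  0,  0,  0,  0,  0]), array([0.4  , 0.404, 0.408, 0.412, 0.416, 0.42 , 0.424, 0.428, 0.432,
       0.436, 0.44 , 0.444, 0.448, 0.452, 0.456]))
0.39620651419421776 -0.2330473290936958 -0.16424654892410434 0.04479829057492605
u hist [(np.float64(0.312), np.int64(115)), (np.float64(0.318), np.int64(221)), (np.float64(0.324), np.int64(121)), (np.float64(0.33), np.int64(15)), (np.float64(0.336), np.int64(14)), (np.float64(0.342), np.int64(11)), (np.float64(0.348), np.int64(17)), (np.float64(0.354), np.int64(11)), (np.float64(0.36), np.int64(13)), (np.float64(0.366), np.int64(15)), (np.float64(0.372), np.int64(13)), (np.float64(0.378), np.int64(11)), (np.float64(0.384), np.int64(14)), (np.float64(0.39), np.int64(13)), (np.float64(0.396), np.int64(11)), (np.float64(0.402), np.int64(14)), (np.float64(0.408), np.int64(11)), (np.float64(0.414), np.int64(14)), (np.float64(0.42), np.int64(15)), (np.float64(0.426), np.int64(10)), (np.float64(0.432), np.int64(15)), (np.float64(0.438), np.int64(30)), (np.float64(0.444), np.int64(150)), (np.flo
[... 1398 characters left out ...]
p.float64(0.402), np.int64(30)), (np.float64(0.408), np.int64(32)), (np.float64(0.414), np.int64(26)), (np.float64(0.42), np.int64(23)), (np.float64(0.426), np.int64(23)), (np.float64(0.432), np.int64(24)), (np.float64(0.438), np.int64(21)), (np.float64(0.444), np.int64(26)), (np.float64(0.45), np.int64(87)), (np.float64(0.456), np.int64(103))]
fl [0.3557 0.4273 0.059 ]
fr [0.3333 0.166  0.059 ]
br [0.4639 0.1537 0.059 ]
bl [0.4882 0.4148 0.059 ]
t 0.1 tcp [0.2145 0.5864 0.2494] gap 1.001 F [ 0.3  0.9 -0.7] q [ 1.04  0.53  1.43 -0.    1.18 -0.18]
x [-0.939  0.344  0.   ] y [ 0.344  0.939 -0.002] z [-0.001 -0.002 -1.   ]
dp cm [-29.14 -19.84  -5.03]
jaw yaw now 69.9 roll (tool z down)  -0.351
```

```bash
python3 -m creep '{"claw":[6.5,6.5,6.5,6.5,6.5,6.5,6.5,6.5,6.5],"dp":[[-29,-20,-5],[-29,-20,-5],[-29,-20,-5],[-29,-20,-5],[-29,-20,-5],[-29,-20,-5],[-29,-20,-5],[-29,-20,-5],[-29,-20,-5]],"roll":[-0.351,-0.351,-0.351,-0.351,-0.351,-0.351,-0.351,-0.351,-0.351]}' 20; python3 -c "
from h import *
to([0.4125,-0.195,0.12],90)"
```

```text
t: 1.0
tcp_pos: [0.4193, 0.2982, 0.3003]
tool_rot: [0.002, 1.0, 0.0, -0.0]
force: [0.2, 0.2, -0.2]
finger_gap: 0.761
t 1.0 tcp [0.4193 0.2982 0.3003] gap 0.761 F [ 0.2  0.2 -0.2] q [ 0.4   0.32  1.64  0.    1.18 -1.17]
x [-1.     0.004  0.   ] y [0.004 1.    0.   ] z [-0.  0. -1.]
dp cm [  0.5  -49.32  18.02]
jaw yaw now 89.8 roll (tool z down)  -0.004
```

```bash
python3 -m creep '{"claw":[6.5,6.5,6.5,6.5,6.5,6.5,6.5,6.5,6.5,6.5,6.5,6.5],"dp":[[0.5,-49.3,18],[0.5,-49.3,18],[0.5,-49.3,18],[0.5,-49.3,18],[0.5,-49.3,18],[0.5,-49.3,18],[0.5,-49.3,18],[0.5,-49.3,18],[0.5,-49.3,18],[0.5,-49.3,18],[0.5,-49.3,18],[0.5,-49.3,18]],"roll":[0,0,0,0,0,0,0,0,0,0,0,0]}'; python3 - <<'E'
from h import *
d=snap('top','1'); crop(d,280,190,400,280,6,'top1'); X=cloud(d)
d=snap('side','1'); crop(d,200,220,340,340,5,'side1')
to([0.4125,-0.195,0.03],90)
E
```

```text
t: 2.2
tcp_pos: [0.4144, -0.1952, 0.1189]
tool_rot: [0.001, 1.0, 0.0, -0.0]
force: [-0.2, 0.8, -0.1]
finger_gap: 0.763
t 2.3 tcp [ 0.4132 -0.1919  0.1198] gap 0.764 F [ 0.3 -0.1 -0.5] q [-0.68  0.54  1.97  0.    0.64 -2.25]
x [-1.    -0.001  0.002] y [-0.001  1.     0.002] z [-0.002  0.002 -1.   ]
dp cm [ 0.06 -0.33  8.98]
jaw yaw now 90.0 roll (tool z down)  0.001
```

View pics/side1.png

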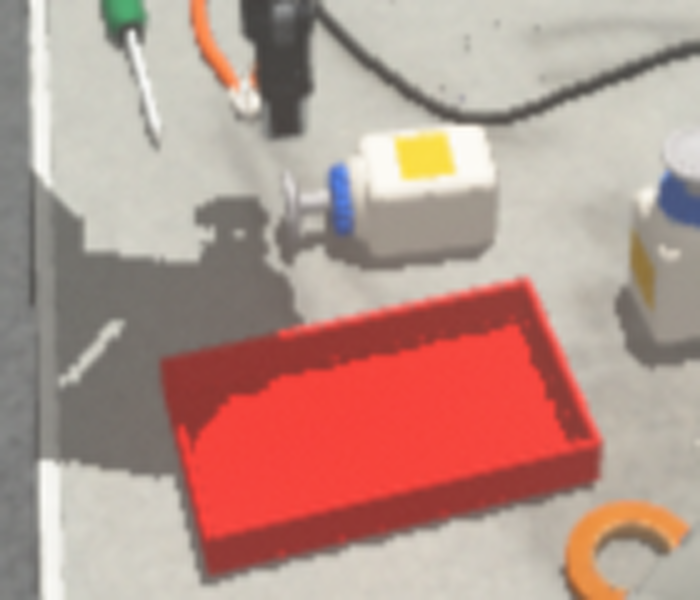

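View pics/top1.png

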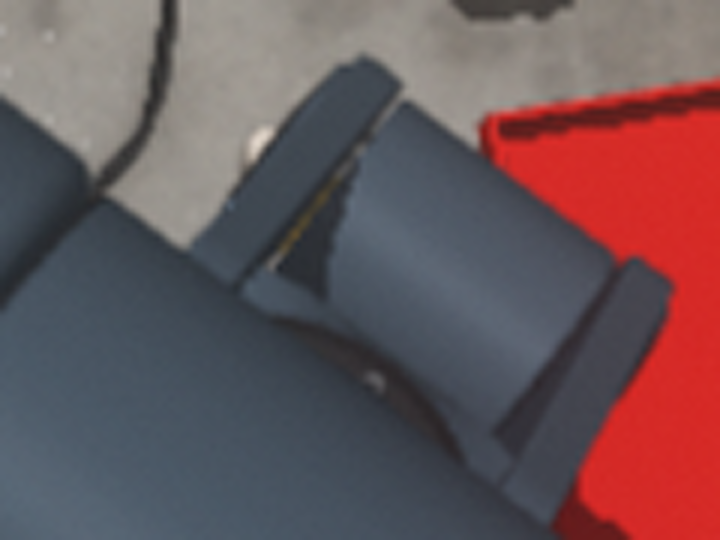

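```bash
python3 -m creep '{"claw":[6.5,6.5,6.5,6.5,5,4,3,2.5,2.5,2.5],"dp":[[0,0,4],[0,0,7.5],[0,0,9],[0,0,9],[0,0,9],[0,0,9],[0,0,9],[0,0,9],[0,0,9],[0,0,9]],"roll":[0,0,0,0,0,0,0,0,0,0]}' 20; python3 - <<'E'
from h import *
d=snap('side','2'); crop(d,200,220,340,340,5,'side2')
to([0.4125,-0.195,0.03],90)
E
```

```text
t: 3.3
tcp_pos: [0.4135, -0.1936, 0.0307]
tool_rot: [-0.0, 1.0, -0.0, 0.0]
force: [0.9, 1.5, 1.9]
finger_gap: 0.414
t 3.35 tcp [ 0.4134 -0.1936  0.0306] gap 0.417 F [0.2 0.8 2. ] q [-0.68  0.73  2.    0.    0.41 -2.25]
x [-1. -0. -0.] y [-0.  1. -0.] z [ 0. -0. -1.]
dp cm [ 0.09 -0.14  0.06]
jaw yaw now 90.0 roll (tool z down)  0.0
```

View pics/side2.png

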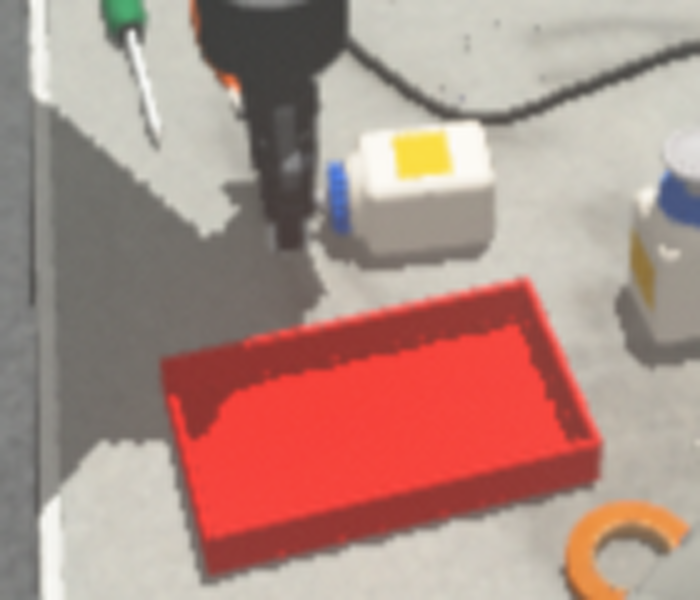

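```bash
python3 -m creep '{"claw":[2.5,2.5,2.5,2.5,2.5,2.5,2.5,2.5,2.5,2.5,2.5,2.5],"dp":[[-0.3,0,-1],[-0.7,0,-2],[-1.2,0,-3.1],[-2.1,0,-4.3],[-3.0,0,-5.4],[-4.1,0,-6.4],[-5.3,0,-7.3],[-6.5,0,-8.1],[-7.4,0,-8.6],[-8.2,0,-9],[-8.2,0,-9.5],[-8.2,0,-9.5]],"roll":[0,0,0,0,0,0,0,0,0,0,0,0]}' 20; python3 - <<'E'
from h import *
d=snap('side','3'); crop(d,200,180,340,300,5,'side3')
st()
E
```

```text
t: 4.55
tcp_pos: [0.4952, -0.1935, 0.1255]
tool_rot: [-0.0, 1.0, 0.0, -0.0]
force: [-0.4, 0.0, -1.8]
finger_gap: 0.418
t 4.6 tcp [ 0.4948 -0.1933  0.1252] gap 0.419 F [-0.1  0.7 -1.9] q [-0.58  0.59  1.78 -0.    0.78 -2.15]
x [-1.    -0.     0.001] y [-0.  1.  0.] z [-0.001  0.    -1.   ]
```

View pics/side3.png

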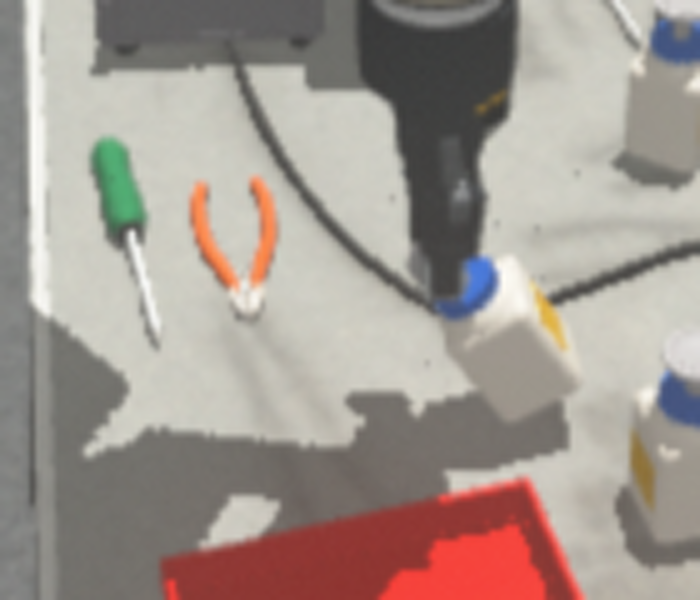

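```bash
python3 - <<'E'
from h import *
d=load('side3.npz'); X=cloud(d)
# white body points near
P=X[230:265,285:318].reshape(-1,3); P=P[(abs(P[:,1]+.195)<.04)&(P[:,0]>.45)&(P[:,0]<.62)&(P[:,2]>.004)]
print(len(P),P.min(0),P.max(0))
Q=P[abs(P[:,1]+.22)<.012]
h,xe,ze=np.histogram2d(Q[:,2],Q[:,0],bins=[np.arange(0,.14,.008),np.arange(.46,.61,.008)])
print(h.astype(int)[::-1])
E
```

```text
744 [ 0.48686935 -0.22560547  0.00403435] [ 0.58619004 -0.15886347  0.14109826]
[[ 0  0  0  7  7  5  0  0  0  0  0  0  0  0  0  0  0  0]
 [ 0  0  0  7  7  3  0  0  0  0  0  0  0  0  0  0  0  0]
 [ 0  0  0  6  4  5  0  0  0  0  0  0  0  0  0  0  0  0]
 [ 0  0  0  1  2  1  0  0  0  0  0  0  0  0  0  0  0  0]
 [ 0  0  0  0  0  3 10  8  2  2  0  0  0  0  0  0  0  0]
 [ 0  0  0  0  0  6 11  9 14 15  4  0  0  0  0  0  0  0]
 [ 0  0  0  0  0 10 11  8  8  7 10  0  0  0  0  0  0  0]
 [ 0  0  0  0  2 12  9  9  7  7  7  4  0  0  0  0  0  0]
 [ 0  0  0  0  1  7  7  9  7  7  9 11  1  0  0  0  0  0]
 [ 0  0  0  0  0  5  6  5  6  7  5  7  8  0  0  0  0  0]
 [ 0  0  0  0  0  0  5  6  8  7  6  8  7  4  0  0  0  0]
 [ 0  0  0  0  0  0  2  8  6  6  8  5  8  5  0  0  0  0]
 [ 0  0  0  0  0  0  0  5  6  6  6  6  3  1  0  0  0  0]
 [ 0  0  0  0  0  0  0  1  6  8  4  2  0  0  0  0  0  0]
 [ 0  0  0  0  0  0  0  0  2  1  1  0  0  0  0  0  0  0]
 [ 0  0  0  0  0  0  0  0  0  0  0  0  0  0  0  0  0  0]
 [ 0  0  0  0  0  0  0  0  0  0  2  1  0  2  1  0  0  0]]
```

```bash
python3 -m creep '{"claw":[2.5,2.5,2.5],"dp":[[0,0,0.4],[0,0,0.8],[0,0,0.8]],"roll":[0,0,0]}' 20
```

```text
t: 4.9
tcp_pos: [0.4946, -0.1931, 0.1163]
tool_rot: [0.0, 1.0, 0.001, -0.001]
force: [-0.6, -0.3, -1.8]
finger_gap: 0.415
```

```bash
python3 -m creep '{"claw":[2.5,2.5,2.5,2.5],"dp":[[0,0,0.4],[0,0,0.7],[0,0,0.9],[0,0,0.9]],"roll":[0,0,0,0]}' 20; python3 -m creep '{"claw":[2.5,2.5,2.5],"dp":[[-0.5,0,0],[-1,0,0],[-1.5,0,0]],"roll":[0,0,0]}' 20
python3 - <<'E'
from h import *
d=snap('side','4'); crop(d,200,180,340,300,5,'side4')
st()
E
```

```text
t: 5.3
tcp_pos: [0.4953, -0.1938, 0.1085]
tool_rot: [-0.0, 1.0, -0.0, -0.0]
force: [-0.6, -0.4, 3.4]
finger_gap: 0.418
t: 5.6
tcp_pos: [0.5112, -0.1944, 0.1097]
tool_rot: [-0.0, 1.0, -0.001, 0.001]
force: [-1.8, -1.2, 6.3]
finger_gap: 0.419
t 5.65 tcp [ 0.5123 -0.1946  0.1098] gap 0.419 F [-0.9 -1.5  8.3] q [-0.57  0.63  1.75 -0.    0.76 -2.14]
x [-1.    -0.    -0.003] y [-0.     1.    -0.002] z [ 0.003 -0.002 -1.   ]
```

View pics/side4.png

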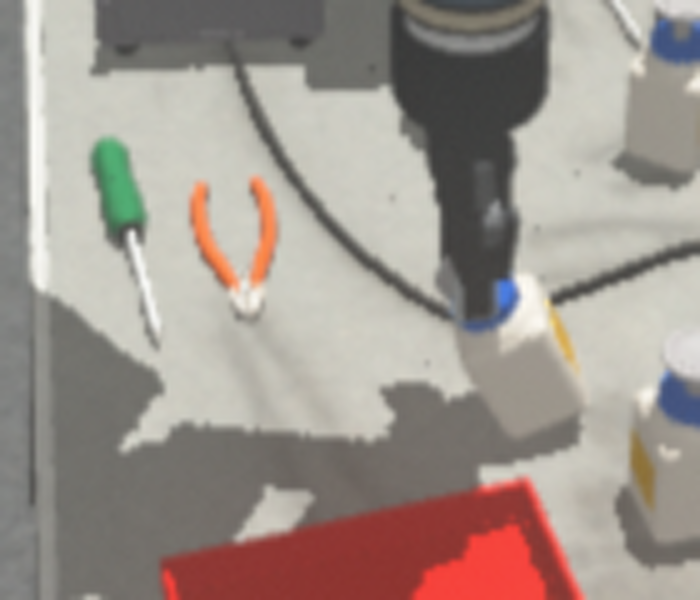

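```bash
python3 -m creep '{"claw":[2.5,2.5,2.5,2.5],"dp":[[-0.6,0,-0.2],[-1.2,0,-0.3],[-1.8,0,-0.4],[-1.8,0,-0.4]],"roll":[0,0,0,0]}' 20
python3 - <<'E'
from h import *
d=snap('side','5'); crop(d,200,180,340,300,5,'side5')
st()
E
```

```text
t: 6.05
tcp_pos: [0.5297, -0.1936, 0.1121]
tool_rot: [-0.0, 1.0, -0.0, 0.001]
force: [0.2, -0.2, -1.0]
finger_gap: 0.416
t 6.1 tcp [ 0.529  -0.1934  0.1119] gap 0.417 F [-0.4 -0.3 -1.8] q [-0.55  0.64  1.7   0.    0.8  -2.12]
x [-1.    -0.001 -0.   ] y [-0.001  1.     0.   ] z [ 0.  0. -1.]
```

View pics/side5.png

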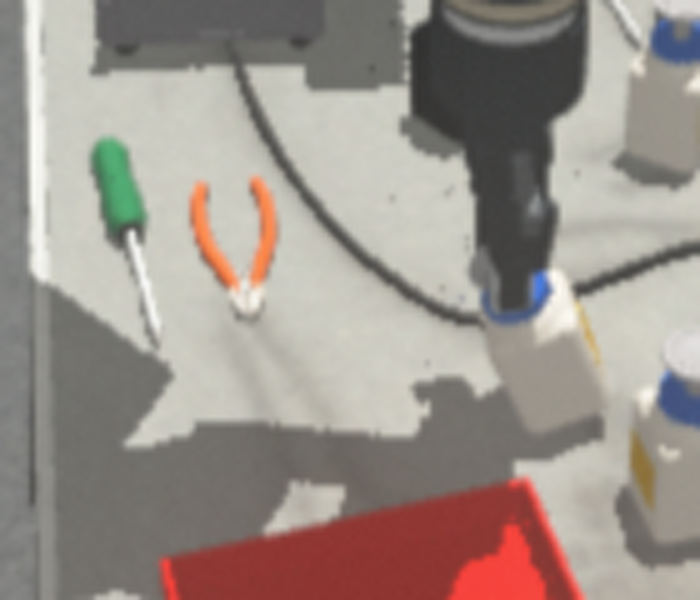

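```bash
python3 -m creep '{"claw":[2.5,2.5,2.5,2.5,2.5,2.5],"dp":[[0,0,0.3],[0,0,0.5],[-0.6,0,0.5],[-1.2,0,0.5],[-1.8,0,0.5],[-2.0,0,0.5]],"roll":[0,0,0,0,0,0]}' 20
python3 - <<'E'
from h import *
d=snap('side','6'); crop(d,200,180,340,300,5,'side6')
st()
E
```

```text
t: 6.7
tcp_pos: [0.5497, -0.1944, 0.1081]
tool_rot: [-0.0, 1.0, -0.001, 0.001]
force: [0.1, -1.7, 6.3]
finger_gap: 0.417
t 6.75 tcp [ 0.5498 -0.1944  0.108 ] gap 0.418 F [ 0.2 -1.9  6.9] q [-0.53  0.67  1.66 -0.    0.82 -2.1 ]
x [-1.    -0.001 -0.003] y [-0.001  1.    -0.002] z [ 0.003 -0.002 -1.   ]
```

View pics/side6.png

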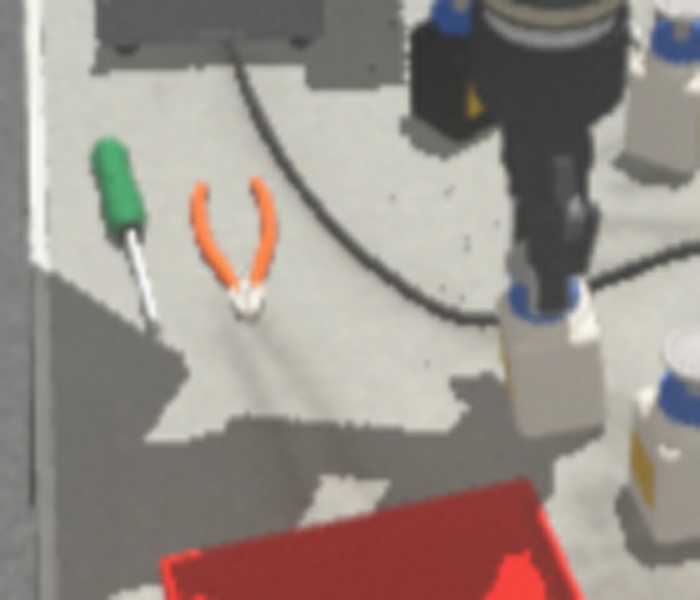

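```bash
python3 -m creep '{"claw":[3.8,4.2,5,6.5,6.5,6.5],"dp":[[0,0,0],[0,0,0],[0,0,0],[0,0,0],[0,0,-3],[0,0,-6]],"roll":[0,0,0,0,0,0]}' 20
python3 - <<'E'
from h import *
d=snap('side','7'); crop(d,200,180,340,300,5,'side7')
st()
E
```

```text
t: 7.35
tcp_pos: [0.5474, -0.1928, 0.1666]
tool_rot: [-0.0, 1.0, 0.001, -0.002]
force: [0.9, -0.8, -0.4]
finger_gap: 0.759
t 7.4 tcp [ 0.5505 -0.1944  0.1722] gap 0.759 F [ 0.6 -0.5  3.1] q [-0.53  0.57  1.62  0.    0.95 -2.1 ]
x [-1.    -0.    -0.006] y [-0.     1.    -0.003] z [ 0.006 -0.003 -1.   ]
```

View pics/side7.png

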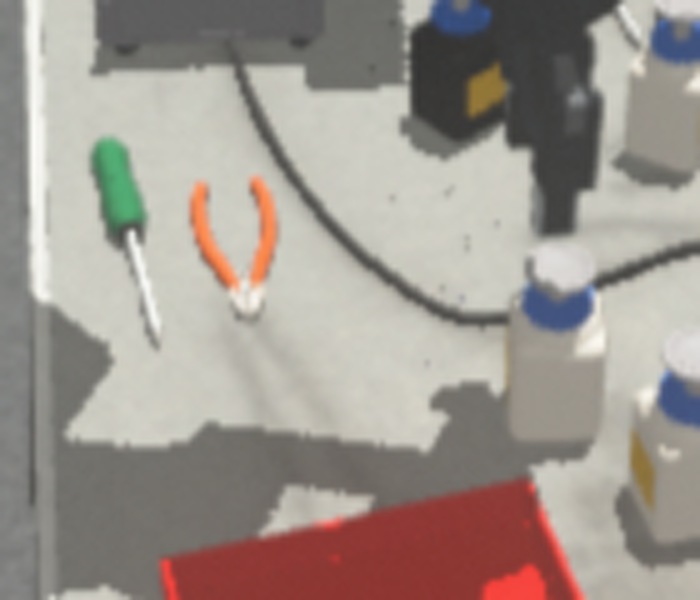

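The fallen pump stands now (dish at side px ~(312,233)). I'll measure its dish and press it.

```bash
python3 - <<'E'
from h import *
d=load('side7.npz'); X=cloud(d)
P=X[220:275,295:330].reshape(-1,3); P=P[(abs(P[:,0]-.55)<.06)&(abs(P[:,1]+.195)<.04)]
D=P[(P[:,2]>.09)&(P[:,2]<.125)]; print(len(D),D.mean(0),np.percentile(D[:,2],[50,80,95]))
T=D[D[:,2]>np.percentile(D[:,2],95)-.008]
r=cv2.minAreaRect((T[:,:2]*1000).astype(np.float32)); print(r, np.median(T[:,2]))
B=P[(P[:,2]>.015)&(P[:,2]<.072)]; print(cv2.minAreaRect((B[:,:2]*1000).astype(np.float32)),B[:,2].min())
s=st()
E
```

```text
121 [ 0.55870684 -0.19920706  0.10518053] [0.1050847  0.1066952  0.10792055]
((558.9556274414062, -198.08230590820312), (39.1069450378418, 33.64593505859375), 76.53549194335938) 0.10516116747314555
((564.88671875, -186.1649932861328), (92.46391296386719, 57.53919982910156), 65.12494659423828) 0.015075385939049222
t 7.4 tcp [ 0.5505 -0.1944  0.1722] gap 0.759 F [ 0.6 -0.5  3.1] q [-0.53  0.57  1.62  0.    0.95 -2.1 ]
x [-1.    -0.    -0.006] y [-0.     1.    -0.003] z [ 0.006 -0.003 -1.   ]
```

```bash
python3 -m creep '{"claw":[0,0,0,0,0,0,0,0],"dp":[[-0.9,-0.4,0],[-0.9,-0.4,0],[-0.9,-0.4,0],[-0.9,-0.4,0],[-0.9,-0.4,1.5],[-0.9,-0.4,3],[-0.9,-0.4,3.5],[-0.9,-0.4,3.5]],"roll":[0,0,0,0,0,0,0,0]}' 20
python3 - <<'E'
from h import *
d=snap('side','8'); crop(d,250,180,360,270,7,'side8')
st()
E
```

```text
t: 8.2
tcp_pos: [0.5565, -0.197, 0.131]
tool_rot: [-0.0, 1.0, 0.001, -0.001]
force: [-0.4, -1.0, 0.2]
finger_gap: 0.001
t 8.25 tcp [ 0.5571 -0.1973  0.1318] gap -0.004 F [ 0.3 -0.7  0. ] q [-0.53  0.64  1.62  0.    0.88 -2.1 ]
x [-1.    -0.     0.001] y [-0.     1.     0.001] z [-0.001  0.001 -1.   ]
```

View pics/side8.png

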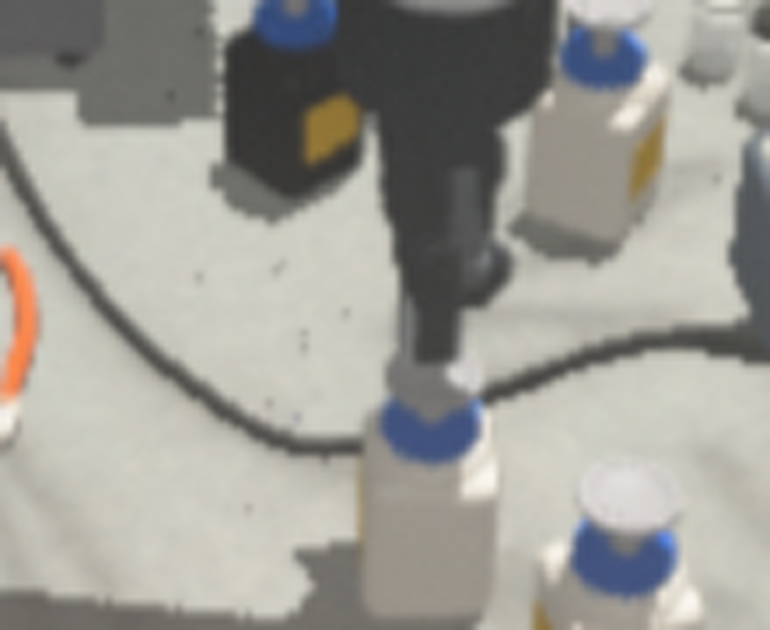

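```bash
python3 -m creep '{"claw":[0,0,0,0],"dp":[[0,0,0.5],[0,0,1.0],[0,0,1.2],[0,0,1.2]],"roll":[0,0,0,0]}'; python3 -m creep '{"claw":[0,0,0],"dp":[[0,0,0.3],[0,0,0.6],[0,0,0.6]],"roll":[0,0,0]}'
```

```text
t: 8.65
tcp_pos: [0.5585, -0.1981, 0.1249]
tool_rot: [-0.0, 1.0, -0.001, 0.002]
force: [-5.3, 2.2, 23.8]
finger_gap: -0.0
t: 8.95
tcp_pos: [0.5599, -0.1985, 0.1248]
tool_rot: [-0.001, 1.0, -0.002, 0.004]
force: [-11.1, 6.6, 56.0]
finger_gap: -0.001
```

```bash
python3 -m creep '{"claw":[0,0,0,0,0,0],"dp":[[0,0,-1.5],[0,0,-5],[0,0,-9],[0,15,-9],[0,25,-9],[0,25,-9]],"roll":[0,0,0,0,0,0]}'; python3 - <<'E'
from h import *
d=snap('side','9'); 
X=cloud(d)
P=X[220:275,295:330].reshape(-1,3); P=P[(abs(P[:,0]-.56)<.04)&(abs(P[:,1]+.195)<.04)]
D=P[(P[:,2]>.09)&(P[:,2]<.125)]
print('side dish top',np.percentile(D[:,2],[50,80,95]))
d=snap('top','9'); cv2.imwrite('pics/top9.png',d["image"][:,:,::-1]); X=cloud(d)
st()
E
```

```text
t: 9.55
tcp_pos: [0.5575, -0.0465, 0.2051]
tool_rot: [0.001, 1.0, -0.0, 0.001]
force: [-0.5, 0.3, 0.4]
finger_gap: 0.005
side dish top [0.10529775 0.10666187 0.10835949]
t 9.65 tcp [ 0.556  -0.0416  0.2046] gap 0.003 F [-0.2 -0.7  0.8] q [-0.28  0.5   1.65  0.    1.   -1.85]
x [-1.    -0.006  0.002] y [-0.006  1.     0.003] z [-0.002  0.003 -1.   ]
```

View pics/top9.png

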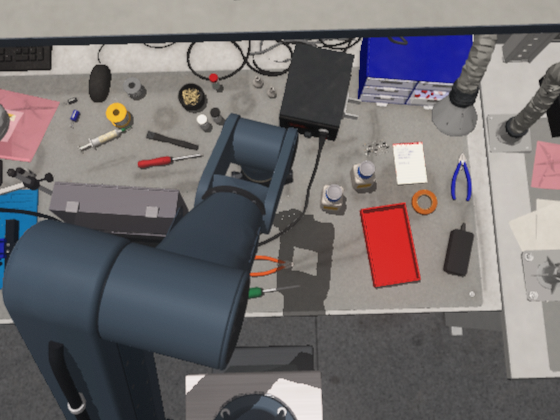

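Top view: the raised pump is at (333,196) and pump B at (364,175).

```bash
cat >> h.py <<'E'
def pump(X,xy,r=.045):
    P=X.reshape(-1,3); P=P[np.hypot(P[:,0]-xy[0],P[:,1]-xy[1])<r]
    D=P[(P[:,2]>.09)&(P[:,2]<.125)]; S=P[(P[:,2]>.058)&(P[:,2]<.08)]; 
    if len(D)<10: print('no dish',len(D)); return
    c=cv2.minAreaRect((D[:,:2]*1000).astype(np.float32)); s=cv2.minAreaRect((S[:,:2]*1000).astype(np.float32))
    print('dish c',np.round(c[0],1),np.round(c[1]),'z',np.median(D[:,2]).round(4),'| body c',np.round(s[0],1),np.round(s[1]),'ang',round(s[2],1))
E
python3 - <<'E'
from h import *
d=load('top9.npz'); X=cloud(d); pump(X,(.555,-.198)); pump(X,(.608,-.277)); to([.608,-.277,.145],90)
E
```

```text
dish c [ 554.6 -199.3] [35. 34.] z 0.1051 | body c [ 554.9 -199.1] [50. 51.] ang 80.6
dish c [ 607.6 -277.4] [35. 36.] z 0.1092 | body c [ 607.5 -276.8] [50. 50.] ang 5.4
t 9.65 tcp [ 0.556  -0.0416  0.2046] gap 0.003 F [-0.2 -0.7  0.8] q [-0.28  0.5   1.65  0.    1.   -1.85]
x [-1.    -0.006  0.002] y [-0.006  1.     0.003] z [-0.002  0.003 -1.   ]
dp cm [ -5.06 -23.59   5.89]
jaw yaw now 90.4 roll (tool z down)  0.006
```

```bash
python3 -m creep '{"claw":[0,0,0,0,0,0,0,0,0,0],"dp":[[-5.1,-23.6,0],[-5.1,-23.6,0],[-5.1,-23.6,0],[-5.1,-23.6,0],[-5.1,-23.6,0],[-5.1,-23.6,0],[-5.1,-23.6,3],[-5.1,-23.6,6],[-5.1,-23.6,6.5],[-5.1,-23.6,6.5]],"roll":[0,0,0,0,0,0,0,0,0,0]}'; python3 - <<'E'
from h import *
d=snap('side','10'); crop(d,290,200,400,290,7,'side10')
st()
E
```

```text
t: 10.65
tcp_pos: [0.6077, -0.2828, 0.1383]
tool_rot: [-0.0, 1.0, 0.001, -0.001]
force: [-0.3, 0.3, 1.4]
finger_gap: -0.004
t 10.7 tcp [ 0.6087 -0.2834  0.1398] gap -0.002 F [-0.2  0.4  0.3] q [-0.6   0.72  1.4   0.    1.03 -2.17]
x [-1.    -0.001 -0.   ] y [-0.001  1.    -0.   ] z [ 0. -0. -1.]
```

View pics/side10.png

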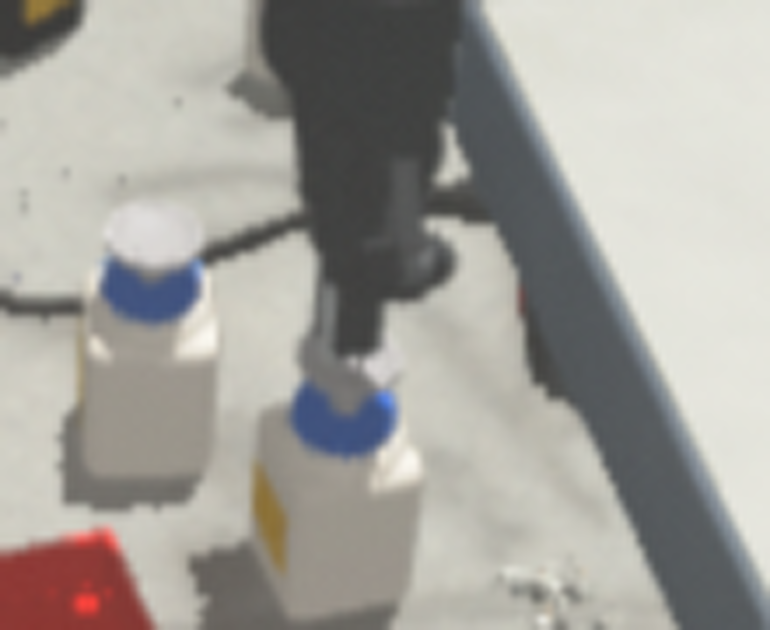

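```bash
python3 -m creep '{"claw":[0,0,0,0,0,0],"dp":[[0,0.5,0],[0,0.5,0.6],[0,0.5,1.1],[0,0.5,1.4],[0,0.5,1.6],[0,0.5,1.6]],"roll":[0,0,0,0,0,0]}'; python3 -m creep '{"claw":[0,0,0,0],"dp":[[0,0,0.3],[0,0,0.6],[0,0,0.8],[0,0,0.8]],"roll":[0,0,0,0]}'
```

```text
t: 11.3
tcp_pos: [0.6088, -0.2786, 0.1234]
tool_rot: [-0.0, 1.0, -0.0, 0.0]
force: [1.2, 0.3, 2.0]
finger_gap: -0.001
t: 11.7
tcp_pos: [0.6097, -0.2791, 0.1229]
tool_rot: [-0.0, 1.0, -0.001, 0.002]
force: [-7.2, 4.9, 33.9]
finger_gap: 0.002
```

```bash
python3 -m creep '{"claw":[0,0,0],"dp":[[0,0,0.2],[0,0,0.4],[0,0,0.4]],"roll":[0,0,0]}';  python3 -m creep '{"claw":[0,0,0,0,0,0,0],"dp":[[0,0,-1.5],[0,0,-5],[0,0,-8],[-2,10,-8],[-6,20,-8],[-6,26,-8],[-6,26,-8]],"roll":[0,0,0,0,0,0,0]}'; python3 - <<'E'
from h import *
d=snap('top','11'); cv2.imwrite('pics/top11.png',d["image"][:,:,::-1]); X=cloud(d)
pump(X,(.555,-.198)); pump(X,(.608,-.277)); pump(X,(.677,.019))
d=snap('side','11'); X=cloud(d); 
pump(X,(.558,-.198)); pump(X,(.608,-.277)); pump(X,(.677,.019))
to([.677,.019,.20],90)
E
```

```text
t: 12.0
tcp_pos: [0.6103, -0.2795, 0.1229]
tool_rot: [-0.001, 1.0, -0.002, 0.003]
force: [-11.4, 7.3, 49.0]
finger_gap: 0.001
t: 12.7
tcp_pos: [0.6544, -0.0828, 0.1908]
tool_rot: [0.0, 1.0, -0.0, -0.001]
force: [1.6, 0.0, 0.3]
finger_gap: -0.003
dish c [ 555.  -199.8] [36. 34.] z 0.1051 | body c [ 554.5 -198.8] [49. 51.] ang 81.8
dish c [ 608.3 -277.1] [34. 36.] z 0.1027 | body c [ 607.9 -276.2] [51. 50.] ang 7.3
no dish 0
dish c [ 558.7 -199.2] [39. 34.] z 0.1051 | body c [ 558.  -202.7] [48. 48.] ang 77.6
dish c [ 611.6 -275.3] [40. 34.] z 0.1033 | body c [ 611.9 -280.5] [50. 49.] ang 2.3
dish c [675.8  12.8] [25. 39.] z 0.1102 | body c [680.3   6.4] [41. 62.] ang 85.9
t 12.8 tcp [ 0.6545 -0.0774  0.1906] gap -0.003 F [-0.5 -0.2  0.2] q [-0.29  0.64  1.4   0.    1.11 -1.87]
x [-1.    -0.007  0.002] y [-0.007  1.     0.003] z [-0.002  0.003 -1.   ]
dp cm [-2.32  9.62 -0.92]
jaw yaw now 90.4 roll (tool z down)  0.007
```

View pics/top11.png

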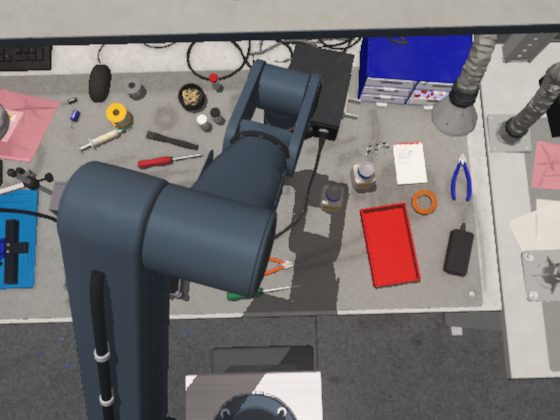

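```bash
python3 -m creep '{"claw":[0,0,0,0,0,0,0],"dp":[[-2.3,9.9,0],[-2.3,9.9,0],[-2.3,9.9,0],[-2.3,9.9,0],[-2.3,9.9,2.5],[-2.3,9.9,4.8],[-2.3,9.9,4.8]],"roll":[0,0,0,0,0,0,0]}'; python3 - <<'E'
from h import *
d=snap('side','12'); crop(d,290,130,400,220,7,'side12')
d=snap('top','12'); crop(d,200,110,300,190,7,'top12')
st()
E
```

```text
t: 13.5
tcp_pos: [0.6746, 0.0129, 0.1395]
tool_rot: [0.001, 1.0, 0.0, -0.004]
force: [-1.0, -0.1, -0.6]
finger_gap: -0.001
t 13.6 tcp [0.6773 0.0131 0.1429] gap 0.0 F [ 0.1  0.8 -0.4] q [-0.15  0.72  1.38 -0.    1.04 -1.71]
x [-1.     0.002  0.001] y [ 0.002  1.    -0.   ] z [-0.001 -0.    -1.   ]
```

View pics/side12.png

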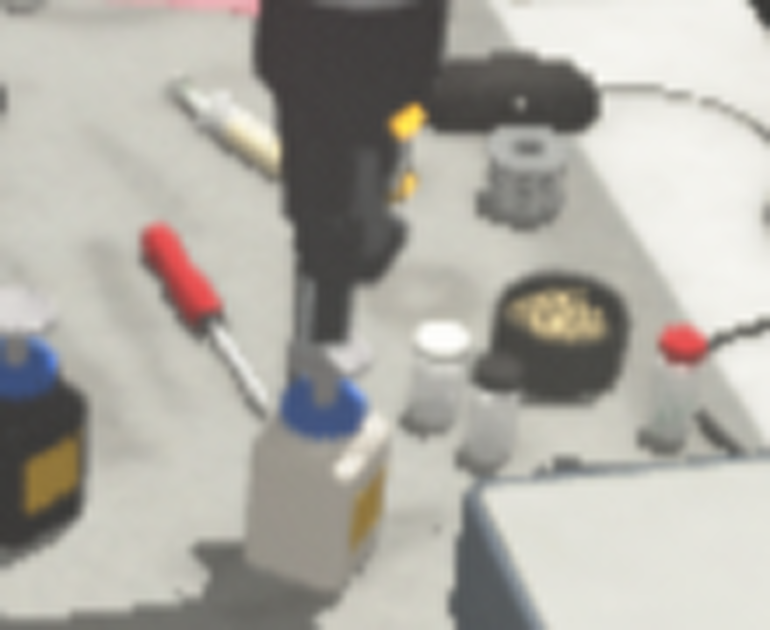

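```bash
python3 -m creep '{"claw":[0,0,0,0,0,0],"dp":[[0,0.5,0],[0,0.5,0.6],[0,0.5,1.2],[0,0.5,1.7],[0,0.5,2.0],[0,0.5,2.0]],"roll":[0,0,0,0,0,0]}'; python3 -m creep '{"claw":[0,0,0,0],"dp":[[0,0,0.3],[0,0,0.6],[0,0,0.8],[0,0,0.8]],"roll":[0,0,0,0]}'
```

```text
t: 14.2
tcp_pos: [0.6777, 0.0199, 0.123]
tool_rot: [-0.0, 1.0, -0.0, 0.0]
force: [1.2, 0.1, 1.1]
finger_gap: 0.006
t: 14.6
tcp_pos: [0.6776, 0.0199, 0.115]
tool_rot: [-0.0, 1.0, 0.0, 0.0]
force: [0.1, 0.0, 0.9]
finger_gap: -0.001
```

```bash
python3 -m creep '{"claw":[0,0,0,0],"dp":[[0,0,0.3],[0,0,0.5],[0,0,0.7],[0,0,0.7]],"roll":[0,0,0,0]}'; python3 -m creep '{"claw":[0,0],"dp":[[0,0,0.2],[0,0,0.2]],"roll":[0,0]}'
```

```text
t: 15.0
tcp_pos: [0.678, 0.0198, 0.1129]
tool_rot: [-0.0, 1.0, -0.0, 0.001]
force: [-6.9, -0.0, 23.0]
finger_gap: 0.002
t: 15.2
tcp_pos: [0.6782, 0.0198, 0.1129]
tool_rot: [-0.0, 1.0, -0.0, 0.001]
force: [-8.8, 1.1, 30.7]
finger_gap: -0.001
```

```bash
python3 -m creep '{"claw":[0,3,6.5,6.5,6.5,6.5,6.5,6.5],"dp":[[0,0,-1],[0,0,-4],[0,0,-8],[0,0,-8],[0,0,-8],[0,0,-8],[0,0,-8],[0,0,-8]],"roll":[0,0,0.15,0.3,0.45,0.6,0.665,0.665]}'; python3 - <<'E'
from h import *
d=load('top0.npz'); print(bp(d,202,122).round(3),bp(d,215,115).round(3),bp(d,284,122).round(3))
d=snap('side','13'); crop(d,290,130,400,220,7,'side13'); X=cloud(d); pump(X,(.679,.019))
to([.677,.019,.063],51.9)
E
```

```text
t: 16.0
tcp_pos: [0.677, 0.0198, 0.1853]
tool_rot: [0.326, 0.945, -0.0, -0.001]
force: [0.9, 0.8, 0.2]
finger_gap: 0.76
[0.755 0.115 0.045] [0.77  0.081 0.052] [ 0.734 -0.088  0.089]
dish c [680.   16.8] [36. 35.] z 0.0937 | body c [680.3  16.7] [51. 50.] ang 53.6
t 16.05 tcp [0.6771 0.0198 0.1854] gap 0.761 F [-0.4  0.2  0.2] q [-0.14  0.67  1.35 -0.    1.13 -1.04]
x [-0.788  0.616  0.001] y [ 0.616  0.788 -0.001] z [-0.002  0.    -1.   ]
dp cm [-0.06 -0.06 12.24]
jaw yaw now 52.0 roll (tool z down)  0.002
```

View pics/side13.png

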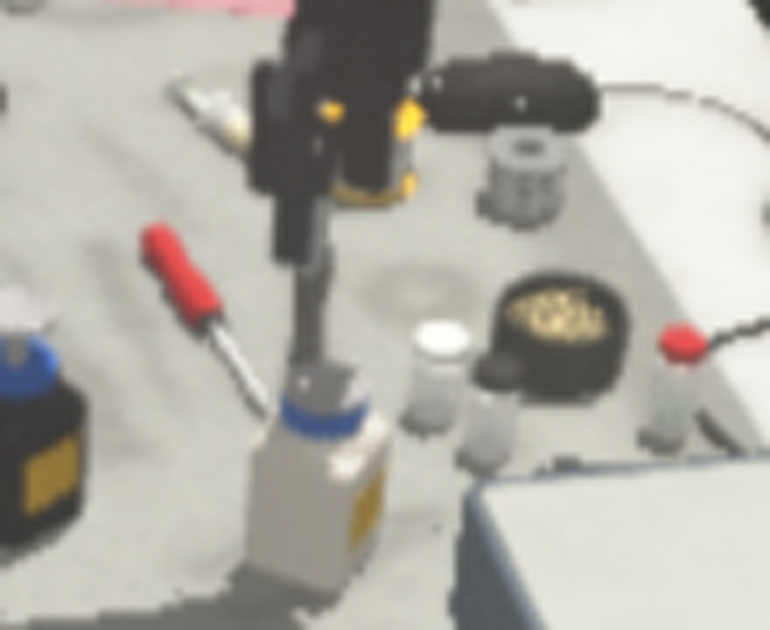

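```bash
python3 -m creep '{"claw":[6.5,6.5,6.5,6.5,6.5,5,4,4,4,4],"dp":[[0,0,4],[0,0,8],[0,0,11],[0,0,12.2],[0,0,12.2],[0,0,12.2],[0,0,12.2],[0,0,12.2],[0,0,12.2],[0,0,12.2]],"roll":[0,0,0,0,0,0,0,0,0,0]}' 30; python3 -m creep '{"claw":[4,4,4],"dp":[[0,0,-1],[0,0,-3],[0,0,-5]],"roll":[0,0,0]}'; python3 - <<'E'
from h import *
d=snap('side','14'); crop(d,290,110,400,200,7,'side14')
to([.40,.20,.22],85)
E
```

```text
t: 17.05
tcp_pos: [0.6783, 0.0198, 0.0657]
tool_rot: [0.326, 0.945, 0.0, 0.001]
force: [-0.3, 0.4, 4.6]
finger_gap: 0.578
t: 17.35
tcp_pos: [0.677, 0.0199, 0.1147]
tool_rot: [0.326, 0.945, -0.0, -0.001]
force: [0.4, 0.4, -1.6]
finger_gap: 0.579
t 17.4 tcp [0.6795 0.0197 0.1189] gap 0.584 F [ 0.3 -0.1  1. ] q [-0.14  0.75  1.39 -0.    0.99 -1.04]
x [-0.787  0.617 -0.005] y [0.617 0.787 0.003] z [ 0.006 -0.001 -1.   ]
dp cm [ 33.07  -3.01 -10.29]
jaw yaw now 51.9 roll (tool z down)  -0.577
```

View pics/side14.png

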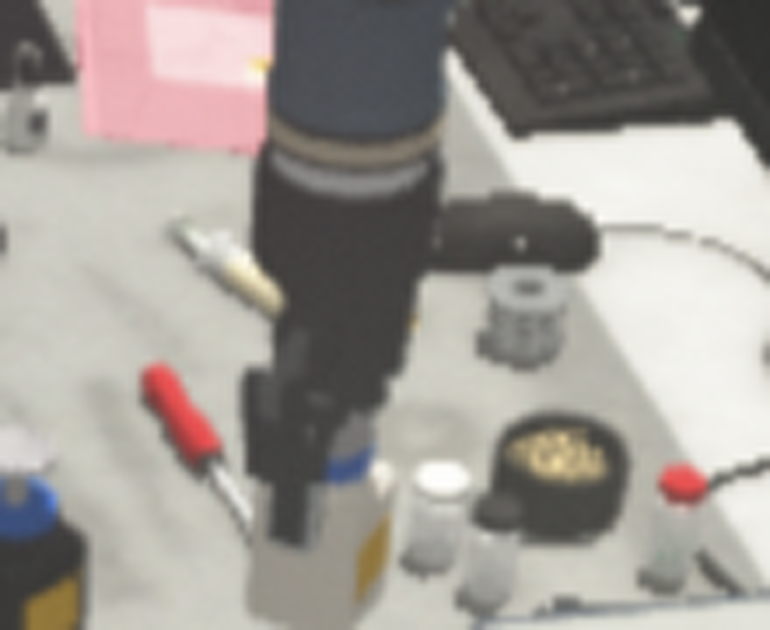

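```bash
python3 -m creep '{"claw":[4,4,4,4,4,4,4,4,4,4],"dp":[[0,0,-5],[0,0,-10],[4,-2.5,-10.3],[8,-5,-10.3],[12,-7.5,-10.3],[16,-10,-10.3],[20,-12,-10.3],[22.1,-13.5,-10.3],[22.1,-13.5,-10.3],[22.1,-13.5,-10.3]],"roll":[0,0,-0.1,-0.25,-0.4,-0.5,-0.577,-0.577,-0.577,-0.577]}'; python3 - <<'E'
from h import *
to([.410,.290,.22],85)
d=snap('top','15'); crop(d,40,150,300,345,3,'top15')
E
```

```text
t: 18.4
tcp_pos: [0.4207, 0.0499, 0.2178]
tool_rot: [0.044, 0.999, -0.0, 0.001]
force: [0.9, 0.7, -0.8]
finger_gap: 0.58
t 18.4 tcp [0.4207 0.0499 0.2178] gap 0.58 F [ 0.9  0.7 -0.8] q [-0.15  0.31  1.95 -0.    0.87 -1.63]
x [-0.996  0.088 -0.002] y [ 0.088  0.996 -0.   ] z [ 0.002 -0.    -1.   ]
dp cm [ 3.17 23.82 -0.23]
jaw yaw now 85.0 roll (tool z down)  -0.001
```

View pics/top15.png

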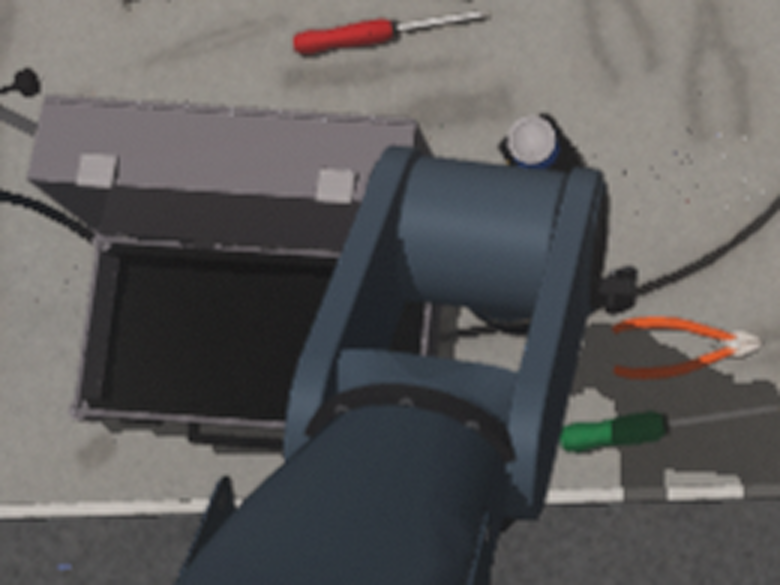

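```bash
python3 -m creep '{"claw":[4,4,4,4,4,4,4,4,4],"dp":[[3.3,5,0],[3.3,10,0],[3.3,15,0],[3.3,20,0],[3.3,23.8,0],[3.3,23.8,0],[3.3,23.8,3],[3.3,23.8,6],[3.3,23.8,6]],"roll":[0,0,0,0,0,0,0,0,0]}'; python3 - <<'E'
from h import *
to([.408,.290,.087],85)
d=snap('side','16'); crop(d,200,90,340,200,5,'side16')
d=snap('top','16'); crop(d,40,150,300,345,3,'top16')
E
```

```text
t: 19.35
tcp_pos: [0.407, 0.2887, 0.1541]
tool_rot: [0.044, 0.999, -0.002, -0.004]
force: [-0.6, 0.4, -1.7]
finger_gap: 0.585
t 19.35 tcp [0.407  0.2887 0.1541] gap 0.585 F [-0.6  0.4 -1.7] q [ 0.39  0.51  1.83 -0.    0.81 -1.09]
x [-0.996  0.088  0.007] y [ 0.088  0.996 -0.004] z [-0.007 -0.003 -1.   ]
dp cm [-0.14  0.17  6.71]
jaw yaw now 85.0 roll (tool z down)  -0.001
```

View pics/side16.png

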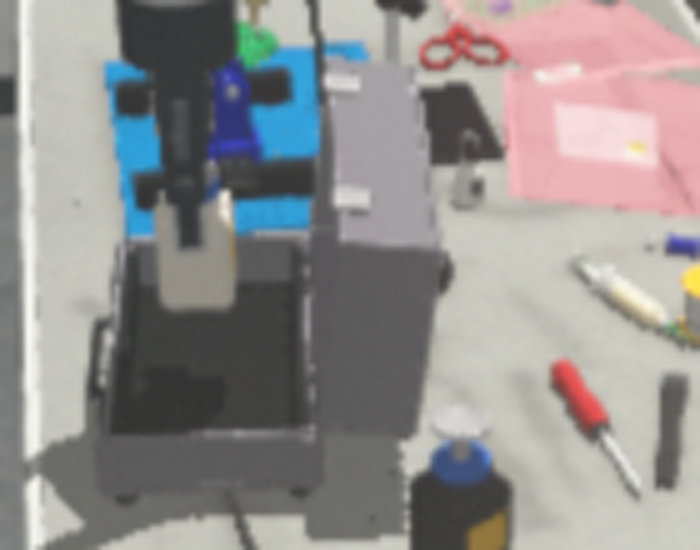

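View pics/top16.png

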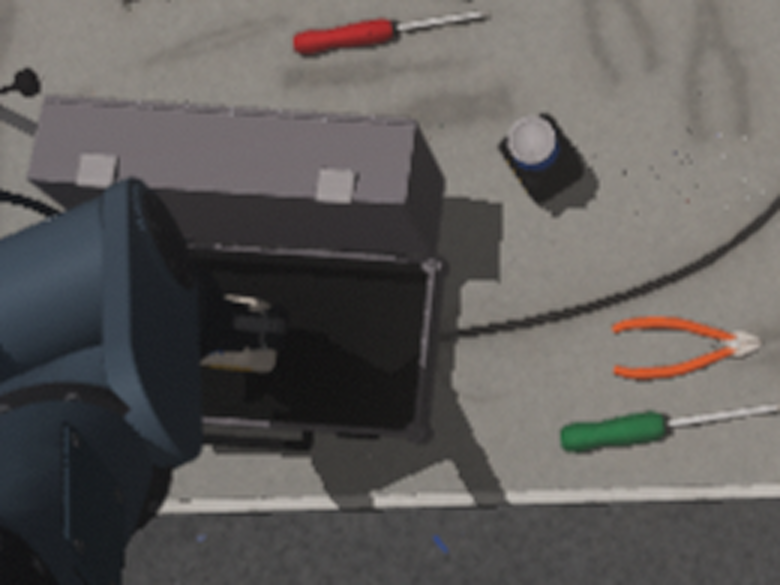

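```bash
python3 -m creep '{"claw":[4,4,4,4,4],"dp":[[0,0,2.5],[0,0,5],[0,0,6],[0,0,6.3],[0,0,6.3]],"roll":[0,0,0,0,0]}'; python3 - <<'E'
from h import *
st()
d=snap('side','17'); crop(d,200,90,340,200,5,'side17')
E
```

```text
t: 19.95
tcp_pos: [0.4092, 0.2901, 0.0951]
tool_rot: [0.044, 0.999, 0.0, 0.001]
force: [-0.7, 0.3, -1.7]
finger_gap: 0.582
t 19.95 tcp [0.4092 0.2901 0.0951] gap 0.582 F [-0.7  0.3 -1.7] q [ 0.39  0.62  1.87 -0.    0.65 -1.09]
x [-0.996  0.088 -0.001] y [0.088 0.996 0.001] z [ 0.001  0.001 -1.   ]
```

View pics/side17.png

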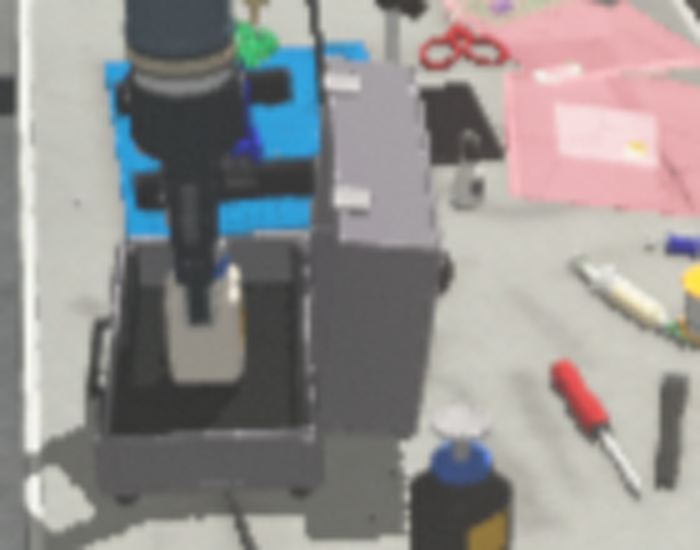

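```bash
python3 -m creep '{"claw":[4,4,4,4],"dp":[[0,0,0.5],[0,0,0.9],[0,0,1.1],[0,0,1.1]],"roll":[0,0,0,0]}'
```

```text
t: 20.4
tcp_pos: [0.4086, 0.29, 0.0846]
tool_rot: [0.044, 0.999, 0.0, 0.001]
force: [-1.9, -1.2, 9.7]
finger_gap: 0.581
```

```bash
python3 -m creep '{"claw":[5.1,5.5,6.2,6.8,6.8,6.8,6.8],"dp":[[0,0,-0.1],[0,0,-0.1],[0,0,-0.1],[0,0,-0.1],[0,0,-4],[0,0,-9],[0,0,-14]],"roll":[0,0,0,0,0,0,0]}'; python3 - <<'E'
from h import *
st()
d=snap('side','18'); crop(d,200,90,340,200,5,'side18')
to([.4,.0,.25],80.6)
E
```

```text
t: 21.1
tcp_pos: [0.4077, 0.2896, 0.224]
tool_rot: [0.044, 0.999, -0.001, -0.001]
force: [0.6, 1.0, -0.2]
finger_gap: 0.797
t 21.1 tcp [0.4077 0.2896 0.224 ] gap 0.797 F [ 0.6  1.  -0.2] q [ 0.39  0.4   1.77  0.    0.98 -1.09]
x [-0.996  0.088  0.003] y [ 0.088  0.996 -0.001] z [-0.003 -0.001 -1.   ]
t 21.15 tcp [0.4121 0.2918 0.2321] gap 0.796 F [1.  0.9 3.3] q [ 0.39  0.39  1.76  0.    0.98 -1.09]
x [-0.996  0.087 -0.012] y [0.087 0.996 0.006] z [ 0.013  0.005 -1.   ]
dp cm [ -1.36 -29.16  -1.96]
jaw yaw now 85.0 roll (tool z down)  0.077
```

View pics/side18.png

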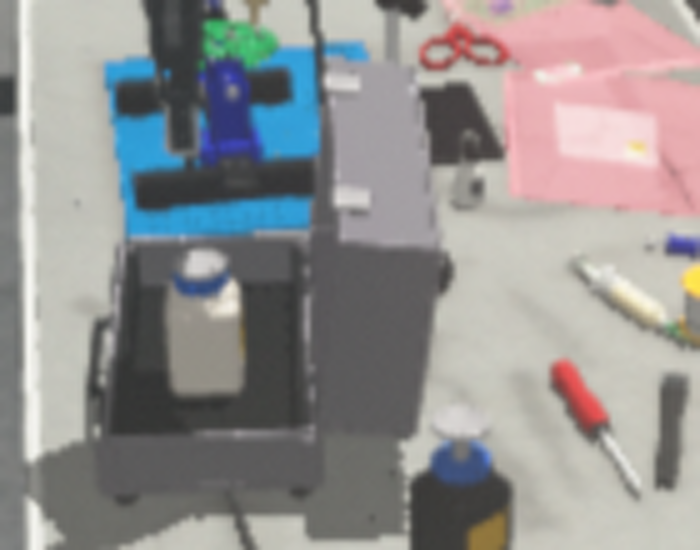

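```bash
python3 -m creep '{"claw":[7,7,7,7,7,7,7,7],"dp":[[0,-4,-2],[0,-9,-2],[0,-14,-2],[0,-19,-2],[0,-24,-2],[0,-29,-2],[0,-30,-2],[0,-30,-2]],"roll":[0,0,0,0,0,0,0,0]}'; python3 - <<'E'
from h import *
d=snap('top','19'); crop(d,200,110,440,290,3,'top19');X=cloud(d)
pump(X,(.555,-.198)); pump(X,(.608,-.277))
to([.555,-.199,.20],81)
E
```

```text
t: 21.95
tcp_pos: [0.3821, -0.0104, 0.2431]
tool_rot: [0.046, 0.999, 0.0, -0.0]
force: [-0.5, 0.4, -0.2]
finger_gap: 0.821
dish c [ 555.1 -199.6] [34. 35.] z 0.105 | body c [ 555.2 -198.8] [50. 51.] ang 81.3
dish c [ 608.2 -276.8] [35. 36.] z 0.1025 | body c [ 607.1 -277.4] [51. 51.] ang 4.7
t 22.0 tcp [ 0.3819 -0.0091  0.2431] gap 0.819 F [-0.1  0.6 -0.7] q [-0.32  0.21  2.01  0.    0.92 -1.8 ]
x [-0.996  0.09   0.001] y [0.09  0.996 0.001] z [-0.     0.001 -1.   ]
dp cm [-18.96 -17.36   4.29]
jaw yaw now 84.8 roll (tool z down)  0.067
```

View pics/top19.png

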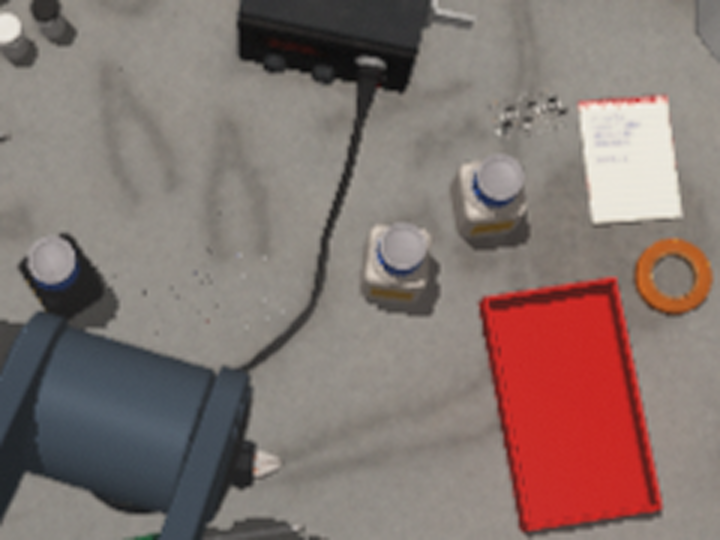

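```bash
python3 -m creep '{"claw":[7,7,7,7,7,7,7,7,7],"dp":[[-4,-4,0],[-8,-8,0],[-12,-11,0],[-16,-15,0],[-19.1,-17.4,0],[-19.1,-17.4,3],[-19.1,-17.4,4.3],[-19.1,-17.4,4.3],[-19.1,-17.4,4.3]],"roll":[0,0,0.067,0.067,0.067,0.067,0.067,0.067,0.067]}'; python3 - <<'E'
from h import *
d=snap('side','20'); crop(d,250,180,360,270,7,'side20');X=cloud(d)
pump(X,(.558,-.198))
to([.556,-.199,.065],81)
E
```

```text
t: 22.9
tcp_pos: [0.5563, -0.1964, 0.2]
tool_rot: [0.076, 0.997, 0.001, -0.001]
force: [-0.1, 0.7, -0.2]
finger_gap: 0.817
dish c [ 558.  -200.3] [37. 34.] z 0.1057 | body c [ 558.  -202.4] [49. 48.] ang 77.4
t 22.95 tcp [ 0.5567 -0.1971  0.2009] gap 0.818 F [-0.1 -0.4  0.5] q [-0.53  0.54  1.57  0.    1.03 -1.95]
x [-0.988  0.152  0.   ] y [0.152 0.988 0.   ] z [-0.  0. -1.]
dp cm [ 0.04 -0.21 13.59]
jaw yaw now 81.3 roll (tool z down)  0.004
```

View pics/side20.png

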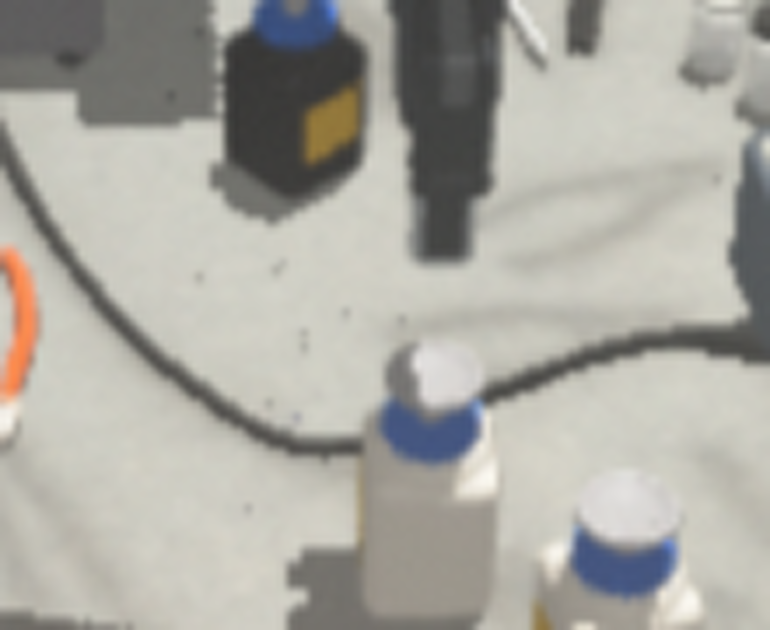

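```bash
python3 -m creep '{"claw":[7,7,7,7,7,5,4,4,4,4],"dp":[[0,-0.2,4],[0,-0.2,8],[0,-0.2,12],[0,-0.2,13.5],[0,-0.2,13.5],[0,-0.2,13.5],[0,-0.2,13.5],[0,-0.2,13.5],[0,-0.2,13.5],[0,-0.2,13.5]],"roll":[0,0,0,0,0,0,0,0,0,0]}' 30; python3 -m creep '{"claw":[4,4,4,4],"dp":[[0,0,-3],[0,0,-7],[0,0,-11],[0,0,-11]],"roll":[0,0,0,0]}'; python3 - <<'E'
from h import *
to([.485,-.330,.175],97.2)
d=snap('side','21'); crop(d,200,180,400,330,4,'side21')
E
```

```text
t: 23.95
tcp_pos: [0.5583, -0.2016, 0.0676]
tool_rot: [0.077, 0.997, -0.001, 0.002]
force: [0.5, 2.3, 7.4]
finger_gap: 0.578
t: 24.35
tcp_pos: [0.5602, -0.203, 0.1816]
tool_rot: [0.077, 0.997, -0.003, 0.006]
force: [1.6, -1.3, -1.6]
finger_gap: 0.578
t 24.35 tcp [ 0.5602 -0.203   0.1816] gap 0.578 F [ 1.6 -1.3 -1.6] q [-0.53  0.57  1.58 -0.    0.98 -1.95]
x [-0.988  0.154 -0.012] y [ 0.154  0.988 -0.005] z [ 0.011 -0.007 -1.   ]
dp cm [  5.48 -13.71   0.66]
jaw yaw now 81.1 roll (tool z down)  -0.28
```

View pics/side21.png

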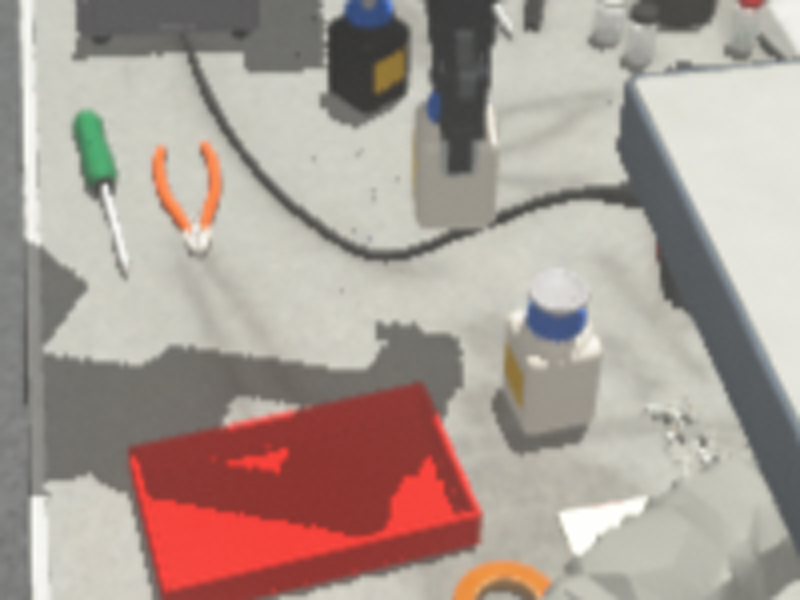

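```bash
python3 -m creep '{"claw":[4,4,4,4,4,4,4,4,4],"dp":[[2,-4.5,0.5],[4,-9,0.5],[5.4,-13.7,0.5],[5.4,-13.7,0.5],[5.4,-13.7,0.5],[5.4,-13.7,4],[5.4,-13.7,8],[5.4,-13.7,9],[5.4,-13.7,9]],"roll":[-0.1,-0.2,-0.28,-0.28,-0.28,-0.28,-0.28,-0.28,-0.28]}'; python3 - <<'E'
from h import *
to([.485,-.330,.0716],97.2)
d=snap('side','22'); crop(d,200,220,360,340,5,'side22')
E
```

```text
t: 25.3
tcp_pos: [0.4814, -0.3255, 0.0832]
tool_rot: [-0.063, 0.998, 0.002, -0.002]
force: [-0.1, 0.4, -2.3]
finger_gap: 0.579
t 25.3 tcp [ 0.4814 -0.3255  0.0832] gap 0.579 F [-0.1  0.4 -2.3] q [-0.79  0.71  1.67  0.    0.78 -2.48]
x [-0.992 -0.126  0.004] y [-0.126  0.992  0.005] z [-0.004  0.005 -1.   ]
dp cm [-0.3  -0.5   1.16]
jaw yaw now 97.3 roll (tool z down)  0.001
```

View pics/side22.png

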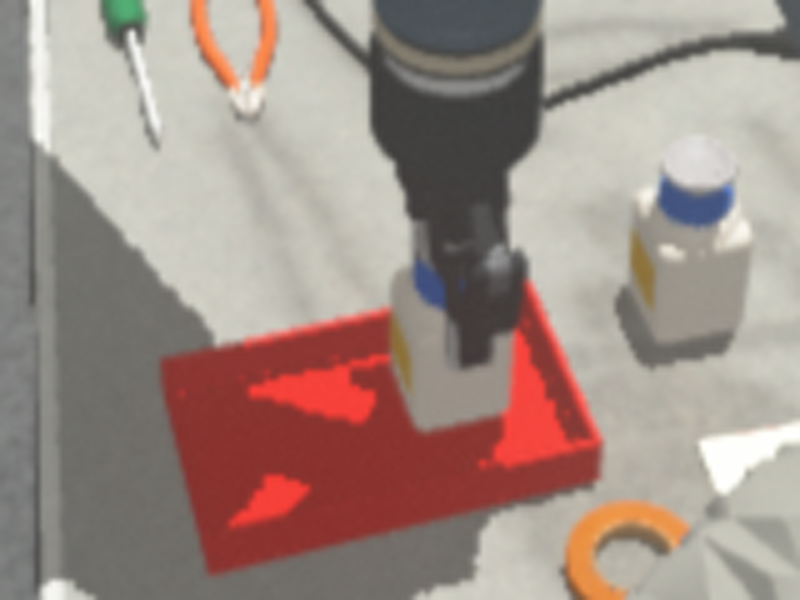

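```bash
python3 -m creep '{"claw":[4,4,4,4,4],"dp":[[-0.4,-0.5,0],[-0.4,-0.5,0.6],[-0.4,-0.5,1.2],[-0.4,-0.5,1.4],[-0.4,-0.5,1.4]],"roll":[0,0,0,0,0]}'
```

```text
t: 25.85
tcp_pos: [0.4868, -0.3325, 0.0717]
tool_rot: [-0.062, 0.998, -0.0, 0.0]
force: [-0.7, 1.1, 1.5]
finger_gap: 0.581
```

Touching the tray floor; release and lift.

```bash
python3 -m creep '{"claw":[4,5.1,5.5,6.2,6.8,6.8,6.8,6.8,6.8],"dp":[[0,0,0.1],[0,0,0.1],[0,0,0.1],[0,0,0.1],[0,0,0.1],[0,0,-4],[0,0,-8],[0,0,-13],[0,0,-13]],"roll":[0,0,0,0,0,0,0,0,0]}'; python3 - <<'E'
from h import *
d=snap('side','23'); crop(d,200,220,360,340,5,'side23'); X=cloud(d); pump(X,(.612,-.277))
d=snap('top','23'); X=cloud(d); pump(X,(.608,-.277)); crop(d,280,150,440,270,5,'top23')
to([.609,-.2765,.2],96)
E
```

```text
t: 26.75
tcp_pos: [0.4902, -0.3357, 0.2082]
tool_rot: [-0.063, 0.998, -0.006, 0.005]
force: [1.4, -0.7, 0.2]
finger_gap: 0.795
dish c [ 610.9 -277.4] [37. 34.] z 0.1036 | body c [ 611.7 -280. ] [50. 49.] ang 3.1
dish c [ 608.4 -276.8] [35. 35.] z 0.1025 | body c [ 607.8 -276.9] [50. 51.] ang 6.1
t 26.85 tcp [ 0.4874 -0.3329  0.2027] gap 0.796 F [ 0.3 -0.1 -0.1] q [-0.79  0.54  1.57 -0.    1.03 -2.48]
x [-0.992 -0.125 -0.002] y [-0.125  0.992 -0.003] z [ 0.002 -0.002 -1.   ]
dp cm [-12.77   4.08   0.29]
jaw yaw now 97.2 roll (tool z down)  0.021
```

View pics/side23.png

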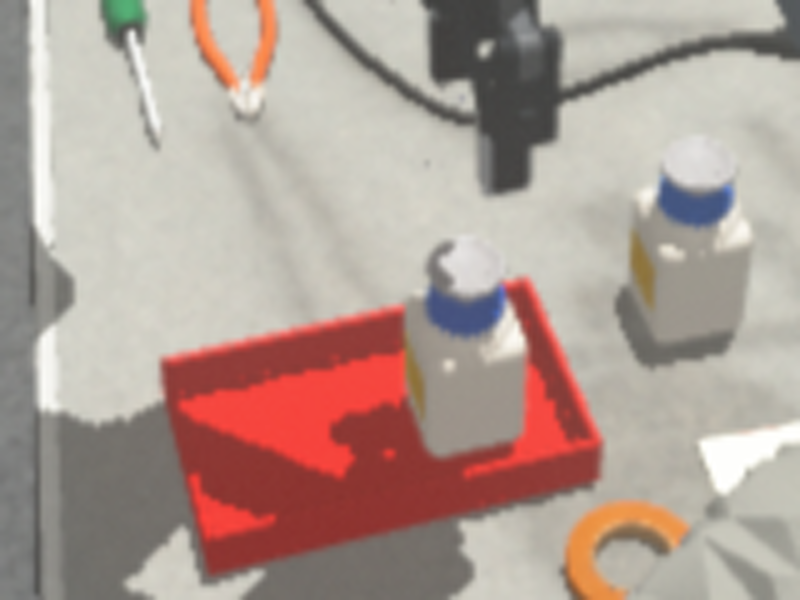

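```bash
python3 -m creep '{"claw":[7,7,7,7,7,7,7,7],"dp":[[-4,1.5,0],[-8,3,0],[-12,4,0],[-12.8,4.1,0],[-12.8,4.1,0],[-12.8,4.1,4],[-12.8,4.1,6],[-12.8,4.1,6]],"roll":[0.02,0.02,0.02,0.02,0.02,0.02,0.02,0.02]}'; python3 - <<'E'
from h import *
d=snap('side','24'); crop(d,290,200,400,290,7,'side24')
to([.609,-.277,.065],96)
E
```

```text
t: 27.65
tcp_pos: [0.6043, -0.2747, 0.1366]
tool_rot: [-0.052, 0.999, 0.003, -0.005]
force: [-1.1, 0.9, -0.7]
finger_gap: 0.816
t 27.7 tcp [ 0.6059 -0.2756  0.1388] gap 0.816 F [-0.7  0.3  1.2] q [-0.59  0.71  1.41 -0.    1.03 -2.27]
x [-0.995 -0.104  0.005] y [-0.104  0.995  0.004] z [-0.006  0.003 -1.   ]
dp cm [-0.33 -0.2   7.38]
jaw yaw now 95.9 roll (tool z down)  -0.001
```

View pics/side24.png

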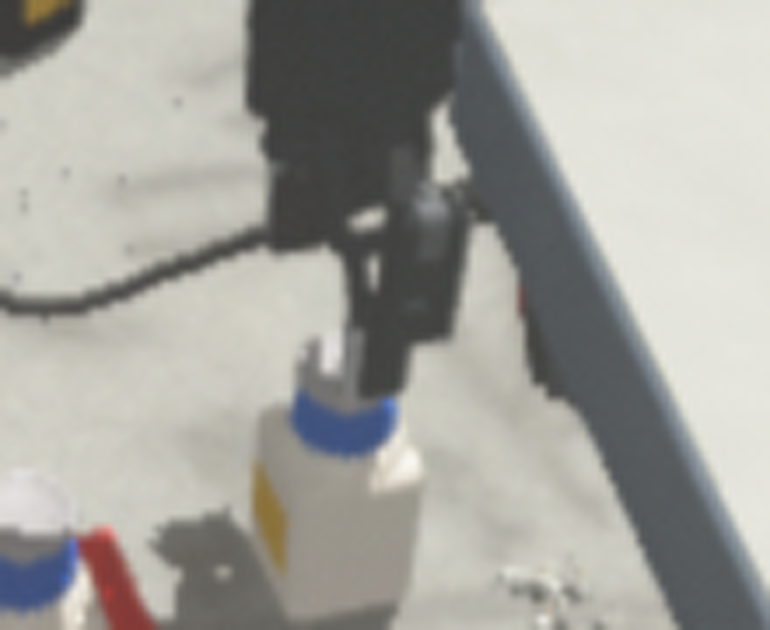

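```bash
python3 -m creep '{"claw":[7,7,7,7,5,4,4,4,4],"dp":[[-0.2,0,3],[-0.2,0,6],[-0.2,0,7.3],[-0.2,0,7.3],[-0.2,0,7.3],[-0.2,0,7.3],[-0.2,0,7.3],[-0.2,0,7.3],[-0.2,0,7.3]],"roll":[0,0,0,0,0,0,0,0,0]}' 30; python3 -m creep '{"claw":[4,4,4,4],"dp":[[0,0,-4],[0,0,-8],[0,0,-12.5],[0,0,-12.5]],"roll":[0,0,0,0]}'; python3 - <<'E'
from h import *
to([.395,-.342,.195],97.2)
E
```

```text
t: 28.6
tcp_pos: [0.6119, -0.2766, 0.0703]
tool_rot: [-0.053, 0.999, -0.001, 0.001]
force: [-0.9, -0.6, 6.6]
finger_gap: 0.58
t: 29.0
tcp_pos: [0.6143, -0.2776, 0.2006]
tool_rot: [-0.053, 0.999, -0.004, 0.006]
force: [1.8, -0.6, -1.9]
finger_gap: 0.577
t 29.0 tcp [ 0.6143 -0.2776  0.2006] gap 0.577 F [ 1.8 -0.6 -1.9] q [-0.59  0.64  1.36  0.    1.13 -2.27]
x [-0.994 -0.105 -0.011] y [-0.105  0.994 -0.009] z [ 0.012 -0.008 -1.   ]
dp cm [22.49 -4.09  0.35]
jaw yaw now 96.0 roll (tool z down)  -0.02
```

```bash
python3 -m creep '{"claw":[4,4,4,4,4,4,4,4,4,4,4,4],"dp":[[4,0.4,-1],[9,0.9,-1.5],[14,1.5,-1.5],[19,2,-1.5],[21.8,2.3,-1.5],[22.4,-1,-1.5],[22.4,-4,-1.5],[22.4,-4.1,-1.5],[22.4,-4.1,3],[22.4,-4.1,8],[22.4,-4.1,11],[22.4,-4.1,11]],"roll":[0,0,0,0,-0.02,-0.02,-0.02,-0.02,-0.02,-0.02,-0.02,-0.02]}'; python3 - <<'E'
from h import *
to([.395,-.342,.0743],97.2)
d=snap('side','25'); crop(d,200,220,360,340,5,'side25')
E
```

```text
t: 30.2
tcp_pos: [0.3898, -0.3362, 0.079]
tool_rot: [-0.063, 0.998, 0.005, -0.003]
force: [-0.6, 1.1, -1.9]
finger_gap: 0.574
t 30.2 tcp [ 0.3898 -0.3362  0.079 ] gap 0.574 F [-0.6  1.1 -1.9] q [-0.93  0.66  1.83  0.    0.66 -2.63]
x [-0.992 -0.125  0.006] y [-0.125  0.992  0.011] z [-0.007  0.01  -1.   ]
dp cm [-0.45 -0.65  0.46]
jaw yaw now 97.2 roll (tool z down)  -0.0
```

View pics/side25.png

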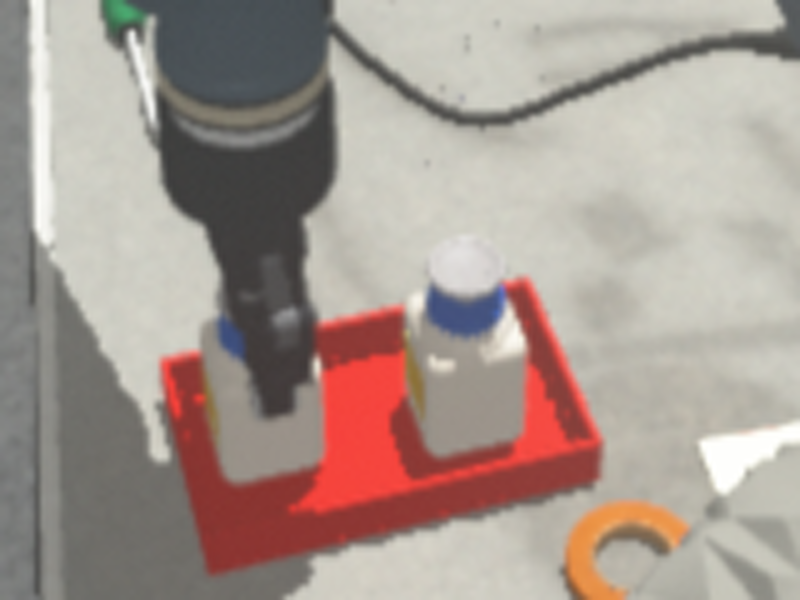

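```bash
python3 -m creep '{"claw":[4,4,4,4,4],"dp":[[-0.3,-0.4,0],[-0.3,-0.4,0],[-0.3,-0.4,0.5],[-0.3,-0.4,0.9],[-0.3,-0.4,0.9]],"roll":[0,0,0,0,0]}'
```

```text
t: 30.75
tcp_pos: [0.3956, -0.3432, 0.0743]
tool_rot: [-0.063, 0.998, 0.0, -0.0]
force: [0.2, -0.6, -1.7]
finger_gap: 0.577
```

```bash
python3 -m creep '{"claw":[4,4,4],"dp":[[0,0,0.2],[0,0,0.4],[0,0,0.4]],"roll":[0,0,0]}'; python3 -m creep '{"claw":[5.1,5.5,6.2,6.8,6.8,6.8,6.8,6.8],"dp":[[0,0,0],[0,0,0],[0,0,0],[0,0,0],[0,0,-4],[0,0,-8],[0,0,-13],[0,0,-17]],"roll":[0,0,0,0,0,0,0,0]}'; python3 - <<'E'
from h import *
st()
d=snap('side','26'); crop(d,200,220,360,340,5,'side26')
E
```

```text
t: 31.05
tcp_pos: [0.3958, -0.3437, 0.0738]
tool_rot: [-0.062, 0.998, -0.001, 0.0]
force: [-3.9, 3.8, 25.6]
finger_gap: 0.579
t: 31.85
tcp_pos: [0.3959, -0.3436, 0.2422]
tool_rot: [-0.063, 0.998, -0.0, 0.0]
force: [0.5, -0.4, -0.5]
finger_gap: 0.794
t 31.85 tcp [ 0.3959 -0.3436  0.2422] gap 0.794 F [ 0.5 -0.4 -0.5] q [-0.93  0.4   1.69  0.    1.04 -2.62]
x [-0.992 -0.125 -0.   ] y [-0.125  0.992 -0.001] z [ 0.    -0.001 -1.   ]
```

View pics/side26.png

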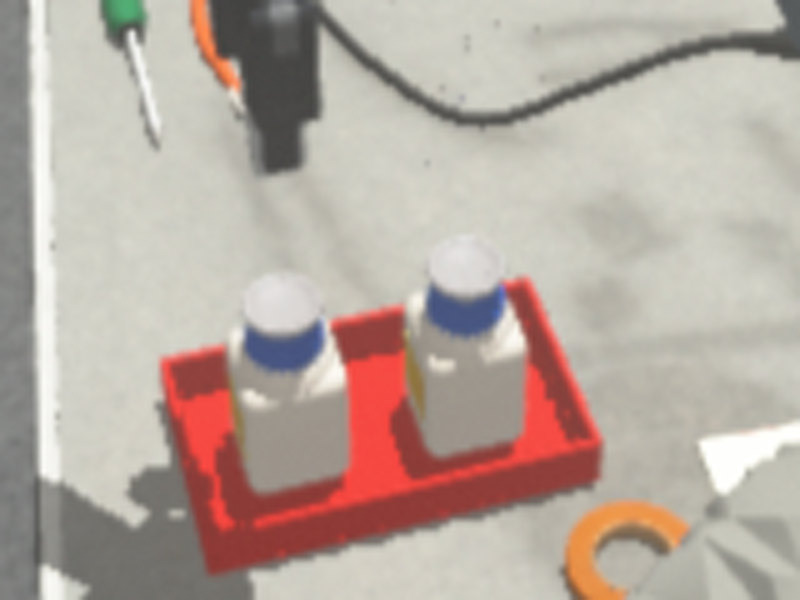

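```bash
python3 -m creep '{"claw":[0,0,0,0,0,0,0,0,0],"dp":[[0,0,-4],[0,5,-8],[0,10,-8],[0,15,-8],[0,20,-8],[0,25,-8],[0,30,-8],[0,34,-8],[0,34,-8]],"roll":[0,0,0,0,0,0.1,0.2,0.212,0.212]}'; python3 - <<'E'
from h import *
d=snap('top','27'); cv2.imwrite('pics/top27.png',d["image"][:,:,::-1]); X=cloud(d)
P=X.reshape(-1,3); 
print('pump in case'); 
Q=P[np.hypot(P[:,0]-.41,P[:,1]-.29)<.04]; D=Q[Q[:,2]>.1]; print(len(D),D.mean(0),np.median(D[:,2]), D[:,2].max())
C=np.array([.4103,.2904]); ex=np.array([.9963,-.085]); ey=np.array([.085,.9963])
u=(P[:,:2]-C)@ex; w=(P[:,:2]-C)@ey
L=(abs(w)<.11)&(u>.075)&(u<.2)&(P[:,2]>.03)
h,_,_=np.histogram2d(P[L,2],u[L],bins=[np.arange(.04,.22,.01),np.arange(.07,.2,.008)]); print(h.astype(int)[::-1])
print((u[L&(P[:,2]>.17)].max()),P[L][:,2].max())
to([.60,.275,.32],85)
E
```

```text
t: 32.8
tcp_pos: [0.3503, -0.0007, 0.3195]
tool_rot: [0.039, 0.999, 0.001, -0.002]
force: [0.3, -0.3, 0.8]
finger_gap: -0.0
pump in case
231 [0.4070459  0.28866845 0.11195627] 0.11240145697817899 0.12074672877922003
[[  0   0 107 103  71  10   1   1   0   0   0   0   0   0   0   0]
 [  0   0 146 270 301 358 354 348 312 268  91   0   0   0   0   0]
 [  0   0   0   0   0   1   5  18  52  83  96   0   0   0   0   0]
 [  0   0   0   0   0   0   0   0   0   0   0   0   0   0   0   0]
 [  0   0   0   0   0   0   0   0   0   0   0   0   0   0   0   0]
 [  0   0   0   0   0   0   0   0   0   0   0   0   0   0   0   0]
 [  0   0   0   0   0   0   0   0   0   0   0   0   0   0   0   0]
 [  0   0   0   0   0   0   0   0   0   0   0   0   0   0   0   0]
 [  0   0   0   0   0   0   0   0   0   0   0   0   0   0   0   0]
 [  0   0   0   0   0   0   0   0   0   0   0   0   0   0   0   0]
 [  0   0   0   0   0   0   0   0   0   0   0   0   0   0   0   0]
 [  0   0   0   0   0   0   0   0   0   0   0   0   0   0   0   0]
 [  0   0   0   0   0   0   0   0   0   0   0   0   0   0   0   0]
 [  0   2   1   0   0   0   0   0   0   0   0   0   0   0   0   0]
 [102 285 246 220 156  10   0   0   0   0   0   0   0   0   0   0]
 [  5  23  58  77 121  21   0   0   0   0   0   0   0   0   0   0]
 [  0   0   0   0   0   0   0   0   0   0   0   0   0   0   0   0]]
0.15532288097487945 0.20756672249096927
t 32.85 tcp [ 0.3519 -0.0033  0.3199] gap -0.002 F [-0.5 -1.  -0.3] q [-0.33  0.04  1.95  0.    1.15 -1.82]
x [-0.997  0.08   0.001] y [0.08  0.997 0.001] z [-0.001  0.001 -1.   ]
dp cm [-22.51  29.72  -0.03]
jaw yaw now 85.4 roll (tool z down)  0.007
```

View pics/top27.png

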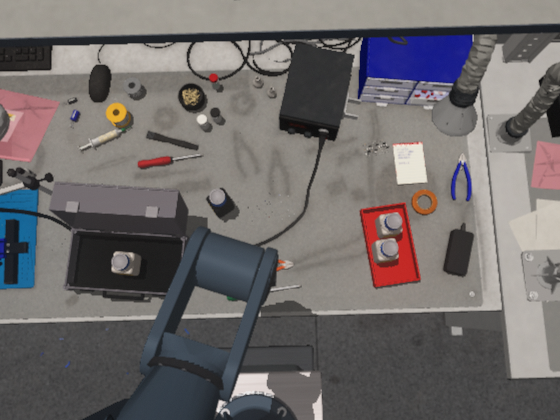

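```bash
python3 -m creep '{"claw":[0,0,0,0,0,0,0,0,0,0,0,0],"dp":[[-23,29.7,0],[-23,29.7,0],[-23,29.7,0],[-23,29.7,0],[-23,29.7,0],[-23,29.7,0],[-23,29.7,0],[-23,29.7,0],[-23,29.7,0],[-23,29.7,0],[-23,29.7,0],[-23,29.7,0]],"roll":[0.007,0.007,0.007,0.007,0.007,0.007,0.007,0.007,0.007,0.007,0.007,0.007]}'; python3 - <<'E'
from h import *
d=snap('side','28'); crop(d,200,20,360,140,5,'side28')
to([.605,.275,.175],85)
E
```

```text
t: 34.05
tcp_pos: [0.6079, 0.2682, 0.3204]
tool_rot: [0.048, 0.999, -0.0, -0.0]
force: [-0.2, 0.2, 0.5]
finger_gap: -0.003
t 34.1 tcp [0.6079 0.2684 0.3206] gap 0.001 F [0.2 0.4 0.3] q [ 0.25  0.52  1.24 -0.    1.38 -1.23]
x [-0.995  0.095  0.   ] y [ 0.095  0.995 -0.   ] z [-0. -0. -1.]
dp cm [ 0.35  0.63 14.56]
jaw yaw now 84.5 roll (tool z down)  -0.008
```

View pics/side28.png

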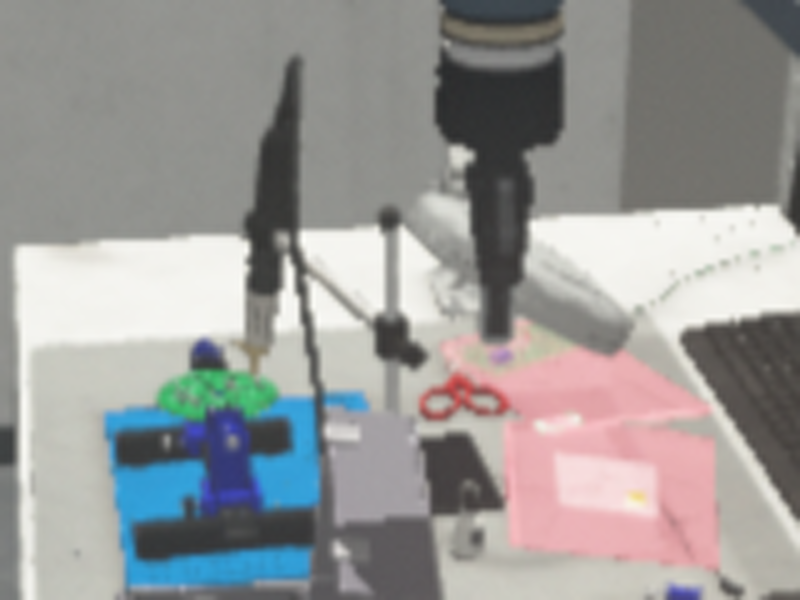

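```bash
python3 -m creep '{"claw":[0,0,0,0,0],"dp":[[0,0.6,4],[0,0.6,9],[0,0.6,13],[0,0.6,14],[0,0.6,14]],"roll":[-0.008,-0.008,-0.008,-0.008,-0.008]}'; python3 -m creep '{"claw":[0,0,0,0,0],"dp":[[1.5,0,0],[3,0,0],[4,0,-0.3],[5,0,-0.8],[5,0,-0.8]],"roll":[0,0,0,0,0]}'; python3 - <<'E'
from h import *
st()
d=snap('side','29'); crop(d,200,60,340,165,5,'side29')
E
```

```text
t: 34.6
tcp_pos: [0.6079, 0.2751, 0.1792]
tool_rot: [0.043, 0.999, -0.001, -0.002]
force: [0.8, -0.0, 0.2]
finger_gap: 0.003
t: 35.1
tcp_pos: [0.5607, 0.2807, 0.1922]
tool_rot: [0.043, 0.999, 0.001, 0.004]
force: [3.1, -0.9, 1.9]
finger_gap: -0.003
t 35.1 tcp [0.5607 0.2807 0.1922] gap -0.003 F [ 3.1 -0.9  1.9] q [ 0.29  0.59  1.49 -0.    1.05 -1.2 ]
x [-0.996  0.085 -0.007] y [0.085 0.996 0.003] z [ 0.007  0.002 -1.   ]
```

View pics/side29.png

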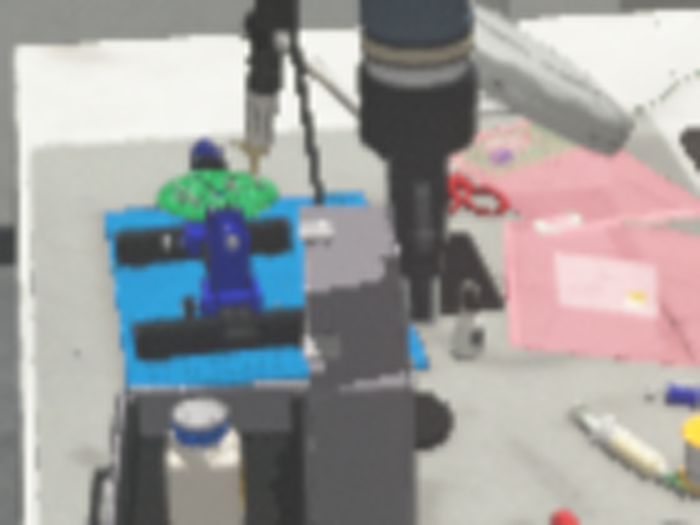

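```bash
python3 -m creep '{"claw":[0,0,0,0,0,0,0],"dp":[[1.5,0,-0.6],[2.8,0,-1],[4.8,0,-1.5],[6.7,0,-1.8],[8.6,0,-1.7],[10.6,0,-1.4],[10.6,0,-1.4]],"roll":[0,0,0,0,0,0,0]}'; python3 - <<'E'
from h import *
st()
d=snap('side','30'); crop(d,200,60,340,165,5,'side30')
E
```

```text
t: 35.85
tcp_pos: [0.4499, 0.289, 0.2019]
tool_rot: [0.042, 0.999, -0.001, -0.003]
force: [-0.2, -0.1, -0.3]
finger_gap: -0.001
t 35.85 tcp [0.4499 0.289  0.2019] gap -0.001 F [-0.2 -0.1 -0.3] q [ 0.36  0.47  1.71  0.    0.97 -1.13]
x [-0.996  0.085  0.005] y [ 0.085  0.996 -0.002] z [-0.005 -0.001 -1.   ]
```

View pics/side30.png

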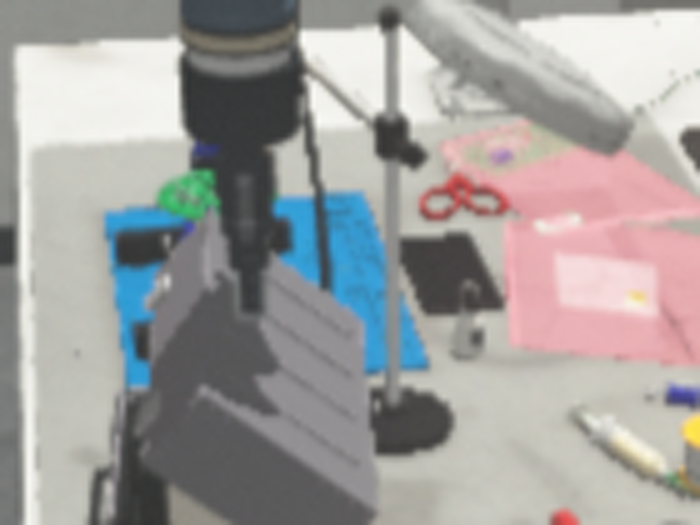

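```bash
python3 -m creep '{"claw":[0,0,0,0,0,0,0],"dp":[[1.6,0,0.4],[3.2,0,1.1],[4.5,0,2.1],[5.7,0,3.2],[7,0,4.6],[7.5,0,5.2],[7.5,0,5.2]],"roll":[0,0,0,0,0,0,0]}'; python3 - <<'E'
from h import *
st()
d=snap('side','31'); crop(d,200,60,340,165,5,'side31')
E
```

```text
t: 36.6
tcp_pos: [0.378, 0.2953, 0.1495]
tool_rot: [0.043, 0.999, -0.001, -0.001]
force: [-0.2, -0.2, -0.4]
finger_gap: 0.003
t 36.6 tcp [0.378  0.2953 0.1495] gap 0.003 F [-0.2 -0.2 -0.4] q [ 0.43  0.5   1.89  0.    0.76 -1.06]
x [-0.996  0.086  0.003] y [ 0.086  0.996 -0.001] z [-0.003 -0.001 -1.   ]
```

View pics/side31.png

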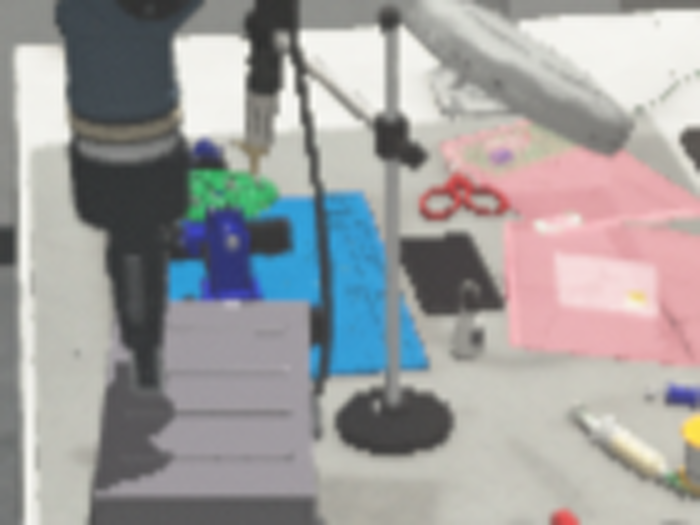

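Almost shut (force ~0: it may have swung ahead). Press it down gently to the rim.

```bash
python3 -m creep '{"claw":[0,0,0,0,0],"dp":[[0,0,0.3],[0,0,0.6],[0,0,0.8],[0,0,0.9],[0,0,0.9]],"roll":[0,0,0,0,0]}'; python3 -m creep '{"claw":[0,0,0],"dp":[[0,0,0.2],[0,0,0.4],[0,0,0.4]],"roll":[0,0,0]}'
```

```text
t: 37.15
tcp_pos: [0.3794, 0.2958, 0.1439]
tool_rot: [0.043, 0.999, 0.001, 0.001]
force: [-3.4, -3.1, 21.5]
finger_gap: 0.005
t: 37.45
tcp_pos: [0.3794, 0.2958, 0.1436]
tool_rot: [0.043, 0.999, 0.001, 0.002]
force: [-11.2, -5.0, 54.6]
finger_gap: 0.002
```

```bash
python3 -m creep '{"claw":[0,0,0,0,0,0,0,0,0],"dp":[[0,0,-1.5],[0,0,-6],[0,0,-11],[0,0,-15],[0,-5,-15],[0,-10,-15],[0,-15,-15],[0,-18,-15],[0,-18,-15]],"roll":[0,0,0,0,0,0,0,0,0]}'; python3 - <<'E'
from h import *
st()
d=snap('side','32'); cv2.imwrite('pics/side32.png',d["image"][:,:,::-1])
d=snap('top','32'); cv2.imwrite('pics/top32.png',d["image"][:,:,::-1]); X=cloud(d); P=X.reshape(-1,3)
C=np.array([.4103,.2904]); ex=np.array([.9963,-.085]); ey=np.array([.085,.9963])
u=(P[:,:2]-C)@ex; w=(P[:,:2]-C)@ey
for a,b in((-.06,-.03),(-.03,0),(0,.03),(.03,.06)):
    m=(u>a)&(u<b)&(w>-.02)&(w<.12); print('roof z',np.median(P[m,2]).round(4))
for c in((.487,-.332),(.396,-.343)):
    Q=P[np.hypot(P[:,0]-c[0],P[:,1]-c[1])<.04]; D=Q[Q[:,2]>.095]; print('tray dish',D.mean(0).round(4),np.median(D[:,2]).round(4),len(D))
E
```

```text
t: 38.35
tcp_pos: [0.363, 0.1134, 0.2875]
tool_rot: [0.046, 0.999, -0.001, 0.0]
force: [0.2, 0.2, 0.4]
finger_gap: -0.001
t 38.35 tcp [0.363  0.1134 0.2875] gap -0.001 F [0.2 0.2 0.4] q [ 0.01  0.13  1.95 -0.    1.06 -1.47]
x [-0.996  0.091 -0.001] y [ 0.091  0.996 -0.001] z [ 0.    -0.001 -1.   ]
roof z 0.1264
roof z 0.1263
roof z 0.1262
roof z 0.1262
tray dish [ 0.4837 -0.3319  0.1087] 0.1085 203
tray dish [ 0.4184 -0.3236  0.1066] 0.1065 124
```

View pics/side32.png

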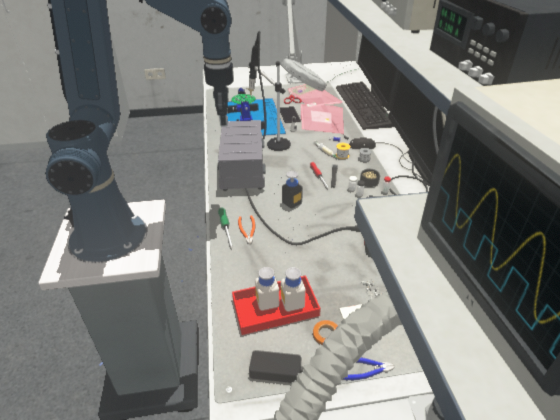

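View pics/top32.png

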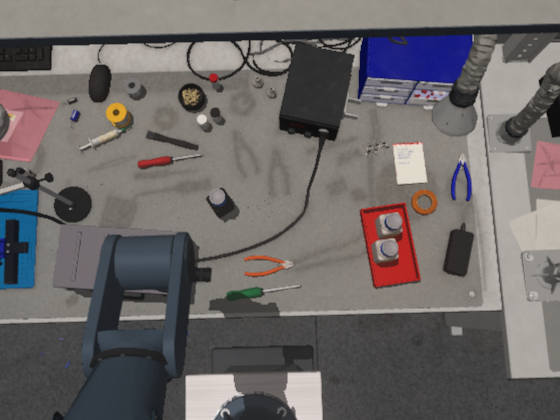

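```bash
python3 - <<'E'
from h import *
d=load('side32.npz'); crop(d,220,250,330,335,7,'side32z')
d=load('top32.npz'); crop(d,350,190,430,300,6,'top32z'); X=cloud(d)
for c in((.484,-.332),(.42,-.327)):
    P=X.reshape(-1,3); P=P[np.hypot(P[:,0]-c[0],P[:,1]-c[1])<.026]; D=P[P[:,2]>.098]; r=cv2.minAreaRect((D[:,:2]*1000).astype(np.float32)); A=np.c_[D[:,:2]-D[:,:2].mean(0),np.ones(len(D))]; print(r,np.linalg.lstsq(A,D[:,2],rcond=None)[0].round(3))
E
```

```text
((483.35693359375, -331.6088562011719), (35.00568389892578, 35.00688934326172), 41.42900466918945) [-0.012  0.01   0.109]
((422.8314208984375, -319.4786682128906), (34.78337478637695, 34.4758186340332), 67.06330871582031) [-0.019 -0.022  0.107]
```

View pics/side32z.png

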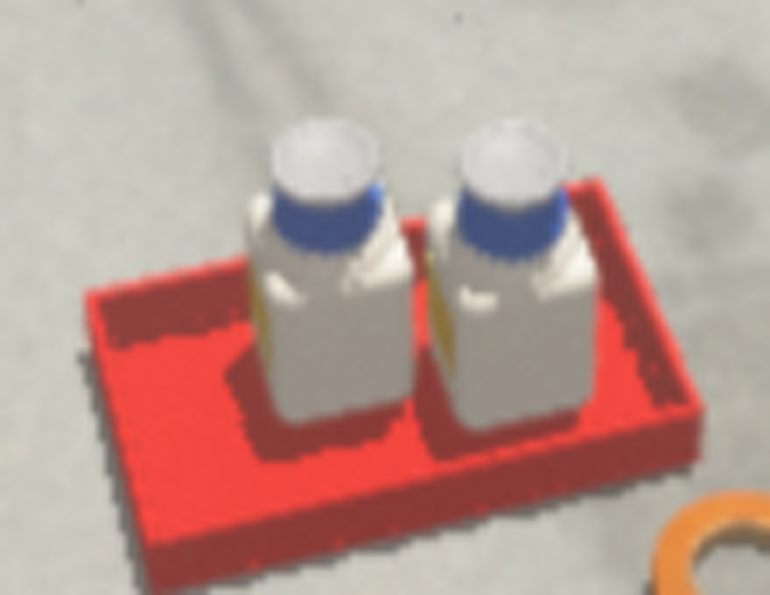

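View pics/top32z.png

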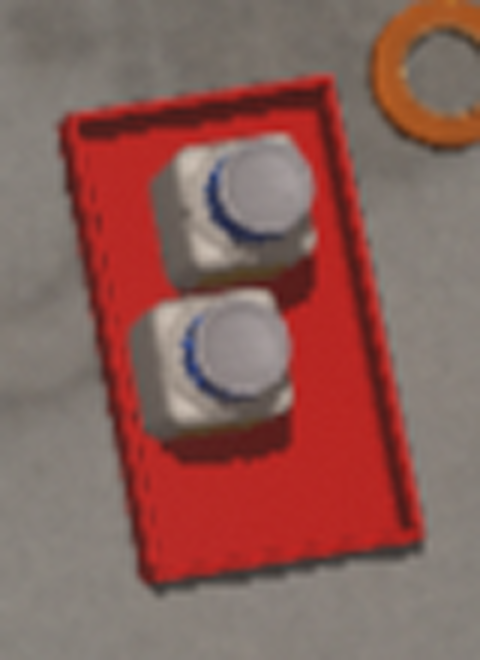

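```bash
python3 -c "
from station import workorder; print(workorder.sign_off())"
```

```text
the job is handed in; nothing more can be done
None
```

I stood up the fallen dispenser, pressed all three pumps as far as they would go, sorted them, shut the case and handed the job in at about 38 s.

| Dispenser | Pump result | Dish height when pressed | Where it went |
|---|---|---|---|
| Left one, far back | Ran its full stroke | 94 mm, right down | Grey case, middle |
| Fallen one, stood up | Stuck about 6–7 mm down, held against 56 N | about 105 mm | Red tray |
| Right one, far back | Stuck about 8–9 mm down, held against 49 N | about 103 mm | Red tray |

- **Lid:** it is shut on the rim. The roof reads level at 126 mm in the last picture, and it resisted when I pressed it down. The dispenser inside can't be seen now; it was last seen standing with its dish down while the lid was swinging over.
- **Tray:** the last pictures show both dispensers upright with their dishes where they stuck. One of them had shifted about 35 mm inside the tray after I let go of it. That looks like the knock the task warned of. It still stood level and inside the walls, so I left it.
- **Bench:** the black look-alike and the other tools show no visible movement in the last pictures.
- **Disagreement:** the two cameras differed by about 4 mm in where they placed the dispensers along x, which did not affect any grasp.

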